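# Shim a dental cast up to the height gauge

## Task

Set up the mounting jig for this case: stack spacer plates flat and squarely on the jig's seat (long sides pointing to the gauge post) until the top of the stack is level with the gap between the two prongs of the height gauge, neither below nor above it. Then stand the plaster cast upright in the middle of the stack with its front teeth facing the gauge post, and put every spacer you did not need flat in the wooden tray (one on another, two high, is fine). Leave the other things on the bench alone.

Things in the scene. Friction and masses are not known exactly. Their poses are not given: they have to be found in the camera images.
- spacer1_c (a point): spacer plate: white slab with a small steel disc let into each face, so that either face may be up, 60 (x) x 44 (y) x 14 mm thick, 60 g, all alike; lies flat on the bench. This point is its centre, half-way up (7 mm below its top); x along its 60 mm length, z along its thickness. Some of the six are absent in each start (None)
- spacer2_c (a point): another such spacer plate (as spacer1), its centre; may be absent (None)
- spacer3_c (a point): another such spacer plate (as spacer1), its centre; may be absent (None)
- spacer4_c (a point): another such spacer plate (as spacer1), its centre; may be absent (None)
- spacer5_c (a point): another such spacer plate (as spacer1), its centre; may be absent (None)
- spacer6_c (a point): another such spacer plate (as spacer1), its centre; may be absent (None)
- cast_c (a point): plaster dental cast: block 46 mm wide (y, flat upright sides from x = -26 to +14 mm), 54 mm long (x, from -26 to +28 mm), 28 mm high, with a horseshoe of white teeth on a pink ridge on top, 42 mm high overall, 110 g. This point is 21 mm above its underside, which is flat; +x points to its front, where the base narrows to 26 mm and the horseshoe is closed
- cast_front (a point): front of the cast (the front teeth's side): 28 mm along +x from cast_c, same height
- jig_seat (a point): the mounting jig's seat: aluminium pad 60 (x) x 46 (y) mm, 18 mm high, on a dark steel base 240 x 100 x 12 mm, all fixed. This point is the centre of the seat's upper face, 30 mm above the bench; +x points from the seat to the gauge post (steel rod 14 mm thick, up to 168 mm high, 152 mm from the seat's centre)
- gauge_mark (a point): the height gauge's fork on the post, fixed at a height that differs from start to start: two level steel prongs 4 mm thick, 12 mm wide, one above the other, pointing from the post to the seat, ending 105 mm from the seat's axis. This point is midway between the prongs' ends; the free gap between the prongs is 20 mm high (10 mm above and below this point). The top of the stack has to be level with this gap
- tray_in (a point): wooden tray for spare spacers, open on top, fixed: inside 120 (x) x 222 (y) mm, walls 18 mm high and 5 mm thick, floor 5 mm thick. This point is the centre of its inner floor, 5 mm above the bench; x across, y along the tray
- jar: bystander, to be left alone: screw-top jar 65 mm high, 52 mm wide; origin at its underside
- bowl: bystander, to be left alone: rubber mixing bowl 90 mm wide, 50 mm high; origin at its underside
- knife: bystander, to be left alone: wax knife lying down, about 180 mm long; origin at its underside
- brush: bystander, to be left alone: brush lying down, 170 mm long; origin at its underside
- flask: bystander, to be left alone: amber bottle 100 mm high, 48 mm wide; origin at its underside
- die: bystander, to be left alone: small plaster die 38 mm high, 26 mm wide; origin at its underside
Things that resemble listed ones, but are neither listed nor needed, are in the scene too. What is shaped like the part that bears spacer3_c but blue or red is not meant.

How it is judged:
By the outcome, as a careful person would: the job done as asked, in the order asked, and still so for the second after the job is handed in, with the robot touching nothing.
Of spacer1, spacer2, spacer3, spacer4, spacer5, spacer6 only 5 to 6 are there at a start; the rules pass over those that are not, and their reading is None.
At some moment in a run one of spacer1, spacer2, spacer3, spacer4, spacer5, spacer6 may be knocked a few centimetres aside while the robot is not near it.
It also fails if it takes over 210 s, if anything falls off the work surface, if the arm or the gripper's body presses on something with over 40 N, if the wrist force passes 120 N, or if a joint passes its speed limit or range.

## Robot

A 6-joint arm with a two-finger parallel gripper is mounted at the origin on the work surface. World frame = base frame: x ahead of the robot, y to its left, z up, the work surface at z = 0. Lengths are in m, angles in rad, forces in N, time in s.
With the tool pointing down it reaches from about 0.225 to 0.875 m from the base axis. Payload 3.4 kg.
Tool frame: the origin (TCP) lies between the finger pads; the fingertips stand 11 mm ahead of it and the grasp point (between the pads) lies 8 mm behind it (tips_ahead is the distance from the TCP to the fingertips, in m); z points along the fingers, x is the direction in which the jaws open and shut, and the axes are right-handed (so a half turn about z gives the same grasp; the last joint's range is limited). The gripper opens to 85 mm and grips with 20 to 120 N. Pads are 22 mm wide; open, the fingers measure 114 mm over their backs; the gripper's body (76 mm by 85 mm) begins 54 mm behind the grasp point. The pads swing forward as they close: fully open they stand 13 mm farther back than shut.
Start: joints at [1.087, 0.276, 1.505, -0, 1.361, -0.121], TCP at [0.204, 0.538, 0.242] pointing down, gripper open.
Joint ranges: [-2.89, 2.89], [-0.75, 2.08], [0.22, 2.7], [-1.18, 4.32], [0.11, 2.71], [-2.7, 2.7]. Speed limits (rad/s): [2.57, 2.57, 3.14, 3.14, 3.14, 3.14].

## Interface

Orientations are given as a unit quaternion [w, x, y, z].
In Python, from rig import get_state, get_image, sign_off, masks_of, tips_ahead gives the robot as it stands.
- The arm moves only by the tool play_rows, never from a script. Its argument "series" is a list of rows, each an object of numbers: "fingers": the closure, from -1 (fully open) to 1 (shut); "dx", "dy", "dz": the shift along the world's x, y, z in mm; "turn": the turn about the world's z in rad. A call has 1 to 20 rows; each row shifts and turns the pose as measured when the row begins; what a row does not reach is not made up. A row lasts 1/12 s, in which the tool goes at most 41.7 mm and 7.16 degrees, less where a joint would pass 70% of its speed; a pose out of reach is approached as far as the arm can. A call with a gripper value outside its range is refused whole. The fingers move at their own pace and stop on an object; "squeeze" is the grip in N (left out, the last holds). Time passes only in rows, so rows that do not move let the fingers close. It gives the time, the measured TCP pose, the force and the opening at its end, in the units of the state.
- get_state(): the state, without advancing time (a new reading comes with each control period).
- get_image(name): name is "scene" or "side" or "wrist"; returns a dict with "pixels" (480x640x3 uint8, red, green, blue), "vfov" (degrees; the focal length in pixels is half the picture's height over the tangent of half this angle, whatever the lens; pixels are square), "cx", "cy" (the principal point, pixels), "rvec" (rotation vector, rad) and "tvec" (3), from world to camera coordinates, as OpenCV has them; the wrist camera has in their place "hand_eye" (4x4, takes a point from camera to tool coordinates, whose origin is the TCP and whose axes are the tool frame's). Camera axes: x right, y down, z forward; pixel columns grow to the right and rows downward; lengths in m; the calibration is good to about 2 mm. A picture is of the moment at which its call begins: read the wrist's pose just before it. There is no depth.
- sign_off(): hands the job in, once; it reports no verdict.
Trained networks look in a picture, given as the dict that the camera call returned (one of the last four; its "shot" number tells which), for a name from the list of things; names that differ only in an ending like _2 or _b are one class to them, and where a whole thing is asked for, a point or a joint stands for the part that bears it (a point fixed in the world has none). Each returns a list of dicts, best first, with "p" (0 to 1); they miss things now and then, are a little off and sometimes report something else, mostly with a low value. They report only what shows in the picture. A call takes as long as a camera call. They do not tell look-alikes from the thing itself.
- masks_of(picture, label): "region" (480x640 bool, what is visible of it) and "xy" ([column, row] in pixels, amid what is visible of it).
The state is a dict: "clock": time; "qpos": joint angles; "qd": joint speeds; "effort": joint torques, N m; "position": TCP position; "ee_rot": TCP orientation; "contact_force": force on the tool from outside, world axes, zero at the start; "moment": the same for the moment, N m; "width": finger opening in m.
Only numpy, scipy, OpenCV 4.12 (cv2) and the standard library are available. Lean on these libraries where they do the work, as an engineer would, in place of code of your own. Each camera call takes 0.05 s, during which the arm holds its last target. There are 200 camera calls.

## Working session

There is one attempt and no reset: what is moved stays moved. The work goes in short steps, Python scripts to look and compute and a tool call to move; the robot and the scene stay as the last step left them, time stands still between calls to the robot, and variables do not carry over. Pictures are saved under pics/ and viewed, about 12 in all and at most 16, crops included, and the job is handed in when it is done.

Besides the shell and the picture viewer there is one more tool, called after "Request:" as a command line: name --argument value ..., lists and objects as JSON in quotes. play_rows: Moves the arm, as the interface text tells. Its arguments: {"type":"object","properties":{"series":{"type":"array"},"squeeze":{"type":"number"}},"required":["series"]}

```bash
ls; mkdir -p pics; cat > h.py <<'E'
import numpy as np, cv2
from rig import *
from scipy.spatial.transform import Rotation as R
def K(im):
    f=240/np.tan(np.radians(im["vfov"])/2); return f,im["cx"],im["cy"]
def cam(im,st=None):
    """returns Rwc, origin (cam->world)"""
    if "hand_eye" in im:
        q=st["ee_rot"]; T=np.eye(4); T[:3,:3]=R.from_quat([q[1],q[2],q[3],q[0]]).as_matrix(); T[:3,3]=st["position"]
        M=T@np.array(im["hand_eye"]); return M[:3,:3],M[:3,3]
    r=R.from_rotvec(np.ravel(im["rvec"])).as_matrix(); return r.T,-r.T@np.ravel(im["tvec"])
def onz(im,px,z,st=None):
    f,cx,cy=K(im);Rm,o=cam(im,st);px=np.atleast_2d(np.array(px,float))
    d=np.c_[(px[:,0]-cx)/f,(px[:,1]-cy)/f,np.ones(len(px))]@Rm.T
    return o+d*((z-o[2])/d[:,2])[:,None]
def proj(im,P,st=None):
    f,cx,cy=K(im);Rm,o=cam(im,st);c=(np.atleast_2d(P)-o)@Rm
    return np.c_[c[:,0]/c[:,2]*f+cx,c[:,1]/c[:,2]*f+cy]
def save(im,n): cv2.imwrite("pics/"+n+".png",im["pixels"][:,:,::-1])
E
python3 - <<'E'
from h import *
for n in ["scene","side"]:
    im=get_image(n);save(im,n+"0");Rm,o=cam(im);print(n,im["vfov"],o.round(3),Rm[:,2].round(2))
    for l in ["spacer1_c","cast_c","cast_front"]:
        for m in masks_of(im,l): 
            print(l,round(m["p"],2),np.round(m["xy"]),m["region"].sum(),onz(im,m["xy"],.014)[0].round(3))
print(get_state())
E
```

```text
pics
scene 51.221797014494584 [ 1.35  -0.069  0.78 ] [-0.77  0.11 -0.63]
spacer1_c 0.82 [157. 267.] 473 [ 0.451 -0.286  0.014]
cast_c 0.68 [390. 236.] 516 [0.434 0.271 0.014]
cast_c 0.25 [453. 236.] 637 [0.46  0.422 0.014]
cast_c 0.17 [278. 245.] 391 [ 0.421 -0.004  0.014]
cast_front 0.6 [393. 232.] 503 [0.419 0.283 0.014]
side 50.48294577079872 [ 0.227 -0.805  0.75 ] [ 0.24  0.76 -0.61]
spacer1_c 0.97 [340. 382.] 925 [ 0.438 -0.283  0.014]
cast_c 0.63 [264. 212.] 396 [0.441 0.28  0.014]
cast_c 0.62 [309. 193.] 298 [0.579 0.329 0.014]
cast_front 0.58 [261. 211.] 443 [0.435 0.287 0.014]
{'clock': 0.4, 'qpos': array([ 1.08701020e+00,  2.76024602e-01,  1.50505400e+00,  2.08654171e-06,
        1.36069910e+00, -1.20989765e-01]), 'qd': array([-0.00041161,  0.00024582, -0.0014153 , -0.00068762, -0.00021712,
        0.00021684]), 'effort': array([-3.45379294e-04, -4.16177309e+01, -2.45741397e+01, -4.81901623e-05,
        3.29445444e-03, -8.24705040e-06]), 'position': array([0.20404594, 0.5375447 , 0.24219541]), 'ee_rot': array([ 4.20697644e-05,  8.23070578e-01,  5.67939094e-01, -8.24148256e-05]), 'contact_force': array([-0.13697522, -0.02650565,  0.52827987]), 'moment': array([-0.00914703,  0.03943222, -0.00452748]), 'width': 0.08542945844415853}
```

View pics/scene0.png

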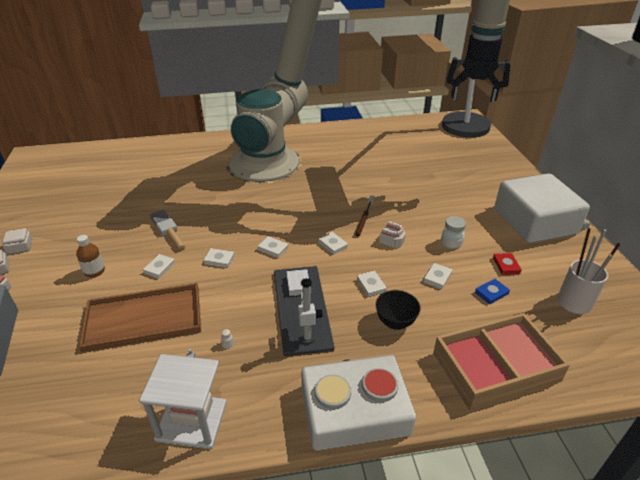

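View pics/side0.png

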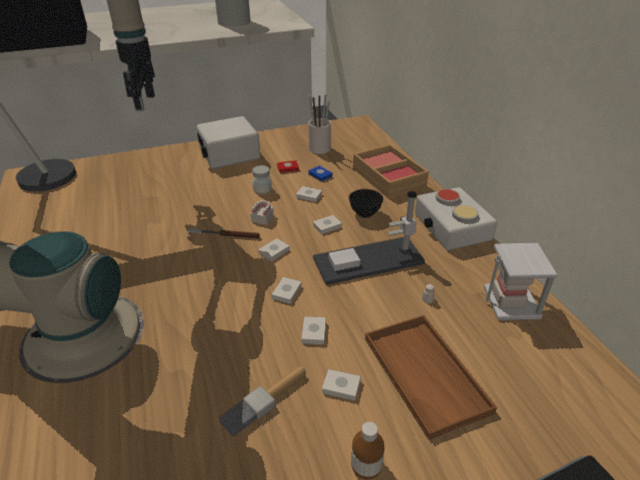

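```bash
python3 - <<'E'
from h import *
ims={n:get_image(n) for n in ["scene","side"]}
pts=dict(scene=[(158,267),(219,258),(272,247),(333,243),(371,283),(437,275)],side=[(342,385),(315,330),(288,290),(275,249),(327,225),(309,194)])
for n,im in ims.items():
    hsv=cv2.cvtColor(im["pixels"],cv2.COLOR_RGB2HSV)
    for p in pts[n]:
        x,y=p; print(n,p,im["pixels"][y+0,x],end=' ')
        w=((hsv[...,1]<60)&(hsv[...,2]>150)).astype(np.uint8)
        k,l,s,c=cv2.connectedComponentsWithStats(w)
        ids=l[y-8:y+9,x-8:x+9]; i=np.bincount(ids[ids>0]).argmax()
        cs,_=cv2.findContours((l==i).astype(np.uint8),cv2.RETR_EXTERNAL,cv2.CHAIN_APPROX_NONE)
        P=onz(im,cs[0][:,0,:],.014)[:,:2]
        (c,wh,a)=cv2.minAreaRect((P*1000).astype(np.float32)); print(s[i][4],np.round(c),np.round(wh),round(a))
a=cv2.resize(ims["scene"]["pixels"][250:365,255:345],None,fx=5,fy=5,interpolation=cv2.INTER_CUBIC)[:575]
b=cv2.resize(ims["side"]["pixels"][180:295,310:380+60],(325,575) if 0 else None,fx=2.6,fy=5*0.52,interpolation=cv2.INTER_CUBIC)
o=np.zeros((575,800,3),np.uint8);o[:575,:450]=a;o[:b.shape[0],450:450+b.shape[1]]=b[:, :350]
cv2.imwrite("pics/jig.png",o[:,:,::-1])
E
```

```text
scene (158, 267) [194 187 174] 349 [ 441. -283.] [46. 60.] 57
scene (219, 258) [165 163 151] 325 [ 436. -145.] [62. 45.] 67
scene (272, 247) [179 175 162] 306 [417. -15.] [61. 44.] 50
scene (333, 243) [180 177 163] 274 [429. 130.] [60. 43.] 28
scene (371, 283) [160 159 149] 378 [581. 186.] [61. 43.] 10
scene (437, 275) [159 157 147] 373 [582. 339.] [46. 60.] 49
side (342, 385) [136 136 125] 582 [ 440. -284.] [43. 58.] 56
side (315, 330) [143 138 129] 422 [ 435. -145.] [58. 43.] 66
side (288, 290) [146 142 129] 317 [417. -16.] [58. 42.] 50
side (275, 249) [148 143 133] 212 [427. 130.] [57. 42.] 28
side (327, 225) [175 166 151] 194 [581. 185.] [57. 41.] 11
side (309, 194) [164 158 145] 148 [582. 339.] [42. 58.] 49
```

View pics/jig.png

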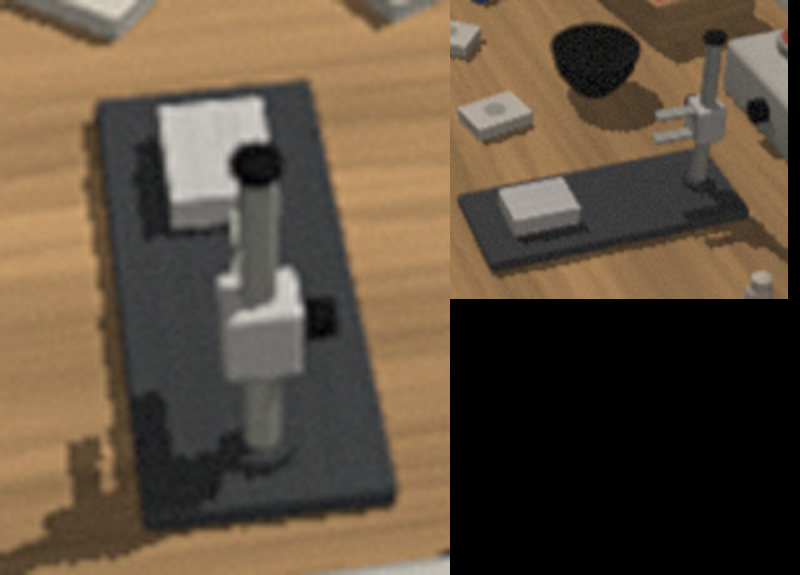

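```bash
python3 - <<'E'
from h import *
sc=get_image("scene");si=get_image("side")
A=onz(sc,[(274.4,270),(317,266.4),(334.2,348),(284,353.6)],.012)[:,:2]
B=onz(si,[(313,256.2),(402.3,238.5),(423.8,260.8),(325.4,280.8)],.012)[:,:2]
for Q in(A,B): print((Q*1000).round())
for n,im in(("scene",sc),("side",si)):
    hsv=cv2.cvtColor(im["pixels"],cv2.COLOR_RGB2HSV)
    m=np.zeros((480,640),np.uint8)
    x0,y0,x1,y1=(260,255,345,365) if n=="scene" else (305,220,430,290)
    w=(hsv[...,2]<85).astype(np.uint8); m[y0:y1,x0:x1]=w[y0:y1,x0:x1]
    # seat top: bright blob
    w=((hsv[...,1]<60)&(hsv[...,2]>165)).astype(np.uint8)
    k,l,s,c=cv2.connectedComponentsWithStats(w); x,y=(297,281) if n=="scene" else (344,258); i=l[y,x]
    cs,_=cv2.findContours((l==i).astype(np.uint8),0,1); P=onz(im,cs[0][:,0,:],.030)[:,:2]*1000
    print(n,s[i],[np.round(v) for v in cv2.minAreaRect(P.astype(np.float32))])
# tray inner/outer by network
for im in(sc,si):
  for l in ["tray_in","gauge_mark","jig_seat"]:
    print(l,[(round(m["p"],2),np.round(m["xy"])) for m in masks_of(im,l)])
ctr=lambda Q:Q.mean(0)
for Q in(A,B):
    print(ctr(Q))
def zfit(xy,px):
    z=np.linspace(.03,.16,1301); p=proj(si,np.c_[np.full(1301,xy[0]),np.full(1301,xy[1]),z]); i=np.argmin(abs(p[:,1]-px[1]));return z[i],p[i]
# seat/post axis from A corners: ends
for Q in (A,B):
    d=((Q[2]+Q[3])-(Q[0]+Q[1])) if Q is A else ((Q[1]+Q[2])-(Q[0]+Q[3])); print(np.degrees(np.arctan2(d[1],d[0])),np.linalg.norm(d)/2)
E
```

```text
[[506. -21.]
 [511.  76.]
 [747.  69.]
 [744. -28.]]
[[505.  68.]
 [729.  61.]
 [737. -32.]
 [504. -22.]]
scene [287 270  21  20 288] [array([564.,  25.]), array([44., 58.]), np.float64(88.0)]
side [330 249  28  15 193] [array([564.,  24.]), array([39., 55.]), np.float64(88.0)]
tray_in [(0.57, array([140., 313.]))]
gauge_mark [(0.59, array([308., 317.]))]
jig_seat [(0.97, array([300., 310.]))]
tray_in [(0.86, array([432., 377.])), (0.6, array([427., 294.]))]
gauge_mark [(0.87, array([405., 225.]))]
jig_seat [(0.71, array([371., 255.])), (0.46, array([313., 330.]))]
[0.62689729 0.02409141]
[0.61873908 0.01865436]
-1.7608889592194807 0.23695072540355938
-2.037999045070263 0.22921586817615813
```

```bash
python3 - <<'E'
from h import *
si=get_image("side")
u=np.array([np.cos(np.radians(-2)),np.sin(np.radians(-2))]);s=np.array([.564,.0245])
for r in (105,112,120):
  for z in (.06,.08,.1): print(r,z,proj(si,np.r_[s+u*r/1000,z])[0].round(1))
g=cv2.cvtColor(si["pixels"],cv2.COLOR_RGB2GRAY)
print(g[214:244,384:404])
# tray: brown outline
E
```

```text
105 0.06 [388.  236.8]
105 0.08 [388.7 229.7]
105 0.1 [389.4 222.4]
112 0.06 [390.9 236.3]
112 0.08 [391.6 229.1]
112 0.1 [392.3 221.8]
120 0.06 [394.2 235.7]
120 0.08 [394.9 228.5]
120 0.1 [395.6 221.2]
[[ 67  83  85 109 115 112 114 109 112 115 116 119 117 120 118 117 117 120
  121 118]
 [ 63  69  63  79  85 109 115 114 118 112 112 111 118 121 122 120 120 118
  117 118]
 [ 60  63  64  69  68  82 107 114 117 109 111 114 114 117 118 118 115  98
   94 100]
 [ 67  65  65  59  63  68 105 115 115 117 111 114 114 114 120 119  98  89
  129 147]
 [ 66  61  68  64  67  70  86 104 115 113 111 111 112 112 116 115  76  96
  144 163]
 [ 64  62  65  64  63  65  66  88 108 115 113 115 113 111 115 113  68  90
  127 154]
 [ 62  62  63  64  64  62  65  69 103 115 110 111 112 115 116 120  93 108
  125 137]
 [ 63  65  67  66  64  66  71  74 107 121 124 123 130 133 132 130 125 131
  133 128]
 [ 62  63  61  65  68  91 112 123 128 133 131 136 137 136 139 135 136 137
  136 131]
 [ 63  61  64  60  72 117 132 138 138 134 136 136 135 140 140 130 124 111
  107 103]
 [ 62  65  67  59  69 115 135 133 138 140 127 
[... 954 characters left out ...]
 116 115
  115 112]
 [119 115 113 111 111 109 110 116 112 113 112 109 113 110 109 107 110 114
  109  99]
 [116 116 118 112 107 110 115 116 116 112 112 110 113 103  93  96  87  83
   81  85]
 [120 119 119 114 113 107 112 112 108 101  98  84  79  74  70  72  64  62
   64  70]
 [119 115 116 109  97  95  84  86  82  76  69  61  59  59  60  58  57  61
   63  71]
 [ 94  90  86  82  75  71  60  64  59  59  60  63  57  63  60  59  63  58
   61  70]
 [ 66  60  64  56  62  61  64  61  56  59  60  61  58  62  61  61  61  61
   62  71]
 [ 59  62  55  56  60  61  60  57  61  58  57  57  61  58  59  61  60  60
   57  75]
 [ 63  60  57  65  57  58  58  59  61  59  64  62  61  59  60  57  54  59
   69  77]]
```

Request:
play_rows --series '[{"fingers": -1, "dx": 27, "dy": -25, "dz": -5, "turn": 0.039}, {"fingers": -1, "dx": 27, "dy": -25, "dz": -5, "turn": 0.039}, {"fingers": -1, "dx": 27, "dy": -25, "dz": -5, "turn": 0.039}, {"fingers": -1, "dx": 27, "dy": -25, "dz": -5, "turn": 0.039}, {"fingers": -1, "dx": 27, "dy": -25, "dz": -5, "turn": 0.039}, {"fingers": -1, "dx": 27, "dy": -25, "dz": -5, "turn": 0.039}, {"fingers": -1, "dx": 27, "dy": -25, "dz": -5, "turn": 0.039}, {"fingers": -1, "dx": 27, "dy": -25, "dz": -5, "turn": 0.039}, {"fingers": -1, "dx": 27, "dy": -25, "dz": -5, "turn": 0.039}, {"fingers": -1, "dx": 27, "dy": -25, "dz": -5, "turn": 0.039}, {"fingers": -1, "dx": 27, "dy": -25, "dz": -5, "turn": 0.039}, {"fingers": -1, "dx": 27, "dy": -25, "dz": -5, "turn": 0.039}, {"fingers": -1, "dx": 27, "dy": -25, "dz": -5, "turn": 0.039}, {"fingers": -1, "dx": 27, "dy": -25, "dz": -5, "turn": 0.039}]'

```text
clock: 2.12
position: [0.5912, 0.177, 0.1725]
ee_rot: [-0.004, 0.624, 0.782, 0.004]
contact_force: [-0.6, 0.6, 0.3]
width: 0.085
```

```bash
cat >> h.py <<'E'
def jaw(st):
    q=st["ee_rot"]; return np.degrees(np.arctan2(*R.from_quat([q[1],q[2],q[3],q[0]]).as_matrix()[1::-1,0]))
def rects(im,st=None,z=.014,vmin=150,smax=60,amin=1500,amax=4000):
    """white near-spacer-size rectangles: centre(mm), short,long, short-axis angle"""
    hsv=cv2.cvtColor(im["pixels"],cv2.COLOR_RGB2HSV)
    w=((hsv[...,1]<smax)&(hsv[...,2]>vmin)).astype(np.uint8); out=[]
    for c in cv2.findContours(w,0,1)[0]:
        if len(c)<12: continue
        P=onz(im,c[:,0,:],z,st)[:,:2]*1000
        (c0,wh,a)=cv2.minAreaRect(P.astype(np.float32))
        if not(1700<wh[0]*wh[1]<4500): continue
        if wh[0]>wh[1]: a+=90
        out.append((np.round(c0,1),round(min(wh)),round(max(wh)),round((a+90)%180-90,1)))
    return out
def stat():
    st=get_state(); print("t",round(st["clock"],2),"tcp",(st["position"]*1000).round(1),"jaw",jaw(st).round(1),"w",round(st["width"]*1000,1),"F",st["contact_force"].round(1)); return st
E
python3 - <<'E'
from h import *
st=stat(); im=get_image("wrist"); save(im,"w1")
print(tips_ahead() if callable(tips_ahead) else tips_ahead, im["hand_eye"])
for v in (120,150,180): print(v,rects(im,st,vmin=v))
sc=get_image("scene");si=get_image("side")
print(onz(sc,[(88,292),(199,286),(201,325),(80,348)],.018)[:,:2].round(3).tolist())
print(onz(si,[(366,340),(425,318),(495,408),(432,432)],.018)[:,:2].round(3).tolist())
print(rects(sc)); 
E
```

```text
t 2.12 tcp [591.2 177.  172.5] jaw 102.8 w 85.0 F [-0.6  0.6  0.3]
0.011 [[ 9.99999184e-01 -3.76658605e-04  1.22078760e-03  6.07184147e-04]
 [ 1.36581771e-05  9.58649013e-01  2.84591058e-01 -7.29187103e-02]
 [-1.27750050e-03 -2.84590809e-01  9.58648236e-01 -1.30914344e-01]
 [ 0.00000000e+00  0.00000000e+00  0.00000000e+00  1.00000000e+00]]
120 [(array([578.6, 339.6]), 45, 59, 49.0), (array([577.7, 187.5]), 43, 60, -78.9), (array([563.7,  23.4]), 55, 65, 88.4), (array([429.2, 285.2]), 51, 56, -40.5)]
150 [(array([887. ,  37.2]), 64, 65, 74.6), (array([578.9, 339.9]), 44, 59, 49.1), (array([577.7, 187.5]), 43, 60, -78.9), (array([563.8,  23.3]), 54, 64, 88.4), (array([429.1, 285.3]), 50, 55, -40.5)]
180 [(array([887.8,  36.7]), 63, 64, -15.4), (array([578.9, 340.1]), 44, 59, 49.0), (array([577.7, 187.5]), 43, 59, -78.9), (array([563.8,  23.3]), 54, 63, 88.5)]
[[0.514, -0.426], [0.536, -0.189], [0.65, -0.184], [0.67, -0.414]]
[[0.518, -0.213], [0.65, -0.198], [0.661, -0.419], [0.541, -0.424]]
[(array([995.9, 121.4]), 38, 49, 0.1), (array([1002.4,  188.2]), 52, 79, -0.3), (array([581.1, 185.6]), 43, 62, -78.5), (array([547.8,  27.2]), 47, 63, 88.4), (array([582.4, 339.2]), 46, 60, 49.4), (array([ 438.9, -281.1]), 45, 55, 56.4), (array([ 437. , -143.5]), 45, 65, -22.9), (array([417.4, -15.7]), 45, 61, -40.5), (array([428.4, 129.3]), 44, 61, -62.7), (array([ 275.4, -641.4]), 60, 64, -82.9), (array([420.8, 292. ]), 49, 53, -74.3), (array([403.8, 451.2]), 42, 46, -10.0), (array([-322.6,  362. ]), 29, 61, 77.1)]
```

View pics/w1.png

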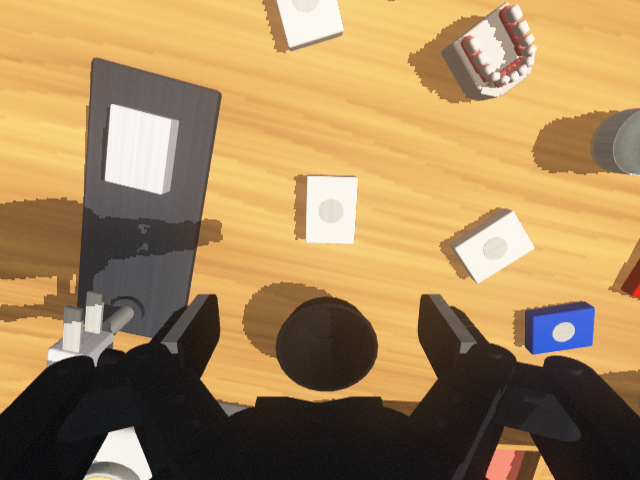

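Request:
play_rows --series '[{"fingers": -1, "dx": -5, "dy": 5, "dz": -30, "turn": -0.015}, {"fingers": -1, "dx": -5, "dy": 4, "dz": -30, "turn": -0.015}, {"fingers": -1}, {"fingers": -1}]'

```text
invalid input at $.series[2]: expected keys fingers, dx, dy, dz, turn
```

```bash
python3 - <<'E'
from h import *
st=stat(); im=get_image("wrist")
print(rects(im,st)); print("seat",[r for r in rects(im,st,z=.030,vmin=v)] if 0 else [r for v in (180,210,225) for r in rects(im,st,z=.030,vmin=v) if abs(r[0][1]-24)<20])
st=stat()
E
```

```text
t 2.27 tcp [591.8 176.2 171.6] jaw 102.5 w 85.3 F [-0.6  1.   0.5]
[(array([885.5,  30.7]), 66, 67, 81.7), (array([578.8, 339.9]), 44, 59, 49.1), (array([577.6, 187.5]), 43, 60, -79.0), (array([563.7,  23.3]), 54, 64, 88.5), (array([429.1, 285.4]), 50, 55, -40.6)]
seat [(array([866.2,  38.1]), 60, 62, -9.4), (array([561.4,  30.8]), 51, 59, 88.4), (array([867.6,  38.4]), 57, 61, -9.8), (array([561.4,  28.1]), 45, 59, 88.5), (array([868.1,  38.9]), 55, 61, -11.3), (array([561.3,  28.1]), 45, 59, 88.5)]
t 2.32 tcp [590.4 177.6 172. ] jaw 102.6 w 85.1 F [-0.9  0.9  0.2]
```

Request:
play_rows --series '[{"fingers": -1, "dx": -6, "dy": 5, "dz": -35, "turn": -0.015}, {"fingers": -1, "dx": -5, "dy": 5, "dz": -35, "turn": -0.015}, {"fingers": -1, "dx": 0, "dy": 0, "dz": 0, "turn": 0}]'

```text
clock: 2.57
position: [0.579, 0.1903, 0.1038]
ee_rot: [-0.003, 0.637, 0.771, 0.007]
contact_force: [-1.8, -1.1, -1.8]
width: 0.0855
```

```bash
python3 - <<'E'
from h import *
st=stat(); im=get_image("wrist");save(im,"w2")
for v in (150,190,215):print(rects(im,st,vmin=v))
st=stat()
E
```

```text
t 2.57 tcp [579.  190.3 103.8] jaw 100.8 w 85.5 F [-1.8 -1.1 -1.8]
[(array([578.8, 339.8]), 44, 59, 49.2), (array([577.2, 187.4]), 43, 60, -78.9), (array([564.9,  21.4]), 59, 65, 89.0), (array([428.1, 286.6]), 53, 56, -40.4)]
[(array([578.8, 340.1]), 43, 59, 49.1), (array([577.6, 187.6]), 43, 59, -78.9), (array([565.5,  16.9]), 49, 64, 88.4)]
[(array([578.8, 340.3]), 43, 59, 49.1), (array([577.8, 187.8]), 43, 58, -79.2), (array([565.5,  16.8]), 49, 63, 88.5)]
t 2.62 tcp [581.  190.5 106.7] jaw 100.9 w 85.1 F [-1.8 -1.   0.7]
```

Request:
play_rows --series '[{"fingers": -1, "dx": -1, "dy": -1, "dz": -32, "turn": 0}, {"fingers": -1, "dx": 0, "dy": -1, "dz": -32, "turn": 0}, {"fingers": -1, "dx": 0, "dy": -1, "dz": -22, "turn": 0}, {"fingers": -1, "dx": 0, "dy": 0, "dz": -6, "turn": 0}, {"fingers": -1, "dx": 0, "dy": 0, "dz": 0, "turn": 0}]'

```text
clock: 3.03
position: [0.586, 0.1932, 0.0244]
ee_rot: [0.005, 0.633, 0.774, 0.016]
contact_force: [1.2, -0.3, 0.5]
width: 0.0855
```

```bash
python3 - <<'E'
from h import *
st=stat()
E
```

```text
t 3.03 tcp [586.  193.2  24.4] jaw 101.4 w 85.5 F [ 1.2 -0.3  0.5]
```

Request:
play_rows --series '[{"fingers": -1, "dx": 0, "dy": 0, "dz": 0, "turn": 0}, {"fingers": -1, "dx": 0, "dy": 0, "dz": 0, "turn": 0}]'

```text
clock: 3.2
position: [0.5881, 0.1946, 0.0282]
ee_rot: [0.007, 0.633, 0.774, 0.018]
contact_force: [-0.8, 0.8, 0.4]
width: 0.0858
```

```bash
python3 - <<'E'
from h import *
P=[]
for i in range(6): st=get_state();P.append(np.r_[st["position"]*1000,np.array(st["ee_rot"])*1000]); get_image("wrist")
print(np.round(P,1))
E
```

```text
[[588.1 194.6  28.2   6.9 632.9 774.   18.2]
 [588.6 194.6  28.7   7.3 632.9 774.   18.8]
 [588.5 194.5  28.4   7.2 633.  773.9  18.6]
 [588.1 194.3  28.    7.  633.1 773.9  18.3]
 [587.7 194.1  27.6   6.7 633.1 773.8  17.9]
 [587.4 194.   27.2   6.5 633.1 773.8  17.6]]
```

Request:
play_rows --series '[{"fingers": -1, "dx": 0, "dy": 0, "dz": 0, "turn": 0}, {"fingers": -1, "dx": 0, "dy": 0, "dz": 0, "turn": 0}, {"fingers": -1, "dx": 0, "dy": 0, "dz": 0, "turn": 0}]'

```text
clock: 3.75
position: [0.5872, 0.1937, 0.0273]
ee_rot: [0.006, 0.633, 0.774, 0.017]
contact_force: [0.4, 0.2, -0.1]
width: 0.0858
```

```bash
cat >> h.py <<'E'
def ax(st):
    q=st["ee_rot"]; return np.degrees(R.from_quat([q[1],q[2],q[3],q[0]]).as_matrix()[:2,2]).round(2)
E
python3 - <<'E'
from h import *
for i in range(4): 
    st=stat();print("tilt deg",ax(st),st["qpos"].round(3),st["qd"].round(3)); get_image("wrist")
E
```

```text
t 3.75 tcp [587.2 193.7  27.3] jaw 101.4 w 85.8 F [ 0.4  0.2 -0.1]
tilt deg [1.83 1.09] [ 0.199  0.508  1.724  0.016  0.874 -1.581] [-0.003  0.    -0.001 -0.001  0.001 -0.001]
t 3.8 tcp [587.3 193.8  27.3] jaw 101.4 w 85.2 F [-0.6  0.4  0.1]
tilt deg [1.84 1.09] [ 0.199  0.508  1.724  0.016  0.874 -1.581] [ 0.002  0.002  0.     0.001  0.002 -0.002]
t 3.85 tcp [587.2 193.8  27.2] jaw 101.4 w 85.0 F [-1.   0.4 -0.8]
tilt deg [1.83 1.09] [ 0.199  0.508  1.724  0.016  0.874 -1.581] [-0.002  0.002  0.001 -0.    -0.    -0.002]
t 3.9 tcp [587.2 193.8  27.2] jaw 101.4 w 85.4 F [-0.6  0.   0.7]
tilt deg [1.83 1.09] [ 0.199  0.508  1.724  0.016  0.874 -1.581] [ 0.001 -0.001 -0.001  0.     0.002  0.001]
```

Request:
play_rows --series '[{"fingers": -1, "dx": -2, "dy": -2, "dz": 32, "turn": 0}, {"fingers": -1, "dx": -2, "dy": -2, "dz": 32, "turn": 0}, {"fingers": -1, "dx": -2, "dy": -1, "dz": 22, "turn": 0}, {"fingers": -1, "dx": 0, "dy": 0, "dz": 0, "turn": 0}, {"fingers": -1, "dx": 0, "dy": 0, "dz": 0, "turn": 0}, {"fingers": -1, "dx": 0, "dy": 0, "dz": 0, "turn": 0}]'

```text
clock: 4.45
position: [0.579, 0.1881, 0.114]
ee_rot: [0.005, 0.633, 0.774, 0.015]
contact_force: [0.1, 0.4, 0.6]
width: 0.0853
```

```bash
python3 - <<'E'
from h import *
st=stat();print("tilt deg",ax(st))
E
```

```text
t 4.45 tcp [579.  188.1 114. ] jaw 101.4 w 85.3 F [0.1 0.4 0.6]
tilt deg [1.52 1.03]
```

Request:
play_rows --series '[{"fingers": -1, "dx": 0, "dy": 0, "dz": -10, "turn": 0}, {"fingers": -1, "dx": 0, "dy": 0, "dz": -10, "turn": 0}, {"fingers": -1, "dx": 0, "dy": 0, "dz": -10, "turn": 0}, {"fingers": -1, "dx": 0, "dy": 0, "dz": -10, "turn": 0}, {"fingers": -1, "dx": 0, "dy": 0, "dz": -10, "turn": 0}, {"fingers": -1, "dx": 0, "dy": 0, "dz": -10, "turn": 0}, {"fingers": -1, "dx": 0, "dy": 0, "dz": 0, "turn": 0}, {"fingers": -1, "dx": 0, "dy": 0, "dz": 0, "turn": 0}]'

```text
clock: 5.12
position: [0.5735, 0.1871, 0.039]
ee_rot: [-0.0, 0.633, 0.774, 0.009]
contact_force: [-0.0, -0.7, 0.3]
width: 0.0858
```

```bash
python3 - <<'E'
from h import *
st=stat();print("tilt deg",ax(st))
E
```

```text
t 5.12 tcp [573.5 187.1  39. ] jaw 101.4 w 85.8 F [-0.  -0.7  0.3]
tilt deg [0.64 0.86]
```

Request:
play_rows --series '[{"fingers": -1, "dx": 3, "dy": 0, "dz": -8, "turn": 0}, {"fingers": -1, "dx": 2, "dy": 0, "dz": -8, "turn": 0}, {"fingers": -1, "dx": 0, "dy": 0, "dz": -4, "turn": 0}, {"fingers": -1, "dx": 0, "dy": 0, "dz": -2, "turn": 0}, {"fingers": -1, "dx": 0, "dy": 0, "dz": 0, "turn": 0}, {"fingers": -1, "dx": 0, "dy": 0, "dz": 0, "turn": 0}]'

```text
clock: 5.62
position: [0.5803, 0.1873, 0.0152]
ee_rot: [0.0, 0.633, 0.774, 0.01]
contact_force: [0.3, 0.2, -0.1]
width: 0.0855
```

```bash
python3 - <<'E'
from h import *
st=stat();print("tilt deg",ax(st))
im=get_image("wrist");print(rects(im,st)); save(im,"w3")
E
```

```text
t 5.62 tcp [580.3 187.3  15.2] jaw 101.4 w 85.5 F [ 0.3  0.2 -0.1]
tilt deg [0.76 0.88]
[(array([576.3, 187. ]), 43, 61, -79.0)]
```

Request:
play_rows --series '[{"fingers": -1, "dx": -1, "dy": 0, "dz": -3, "turn": 0}, {"fingers": 0, "dx": 0, "dy": 0, "dz": 0, "turn": 0}, {"fingers": 1, "dx": 0, "dy": 0, "dz": 0, "turn": 0}, {"fingers": 1, "dx": 0, "dy": 0, "dz": 0, "turn": 0}, {"fingers": 1, "dx": 0, "dy": 0, "dz": 0, "turn": 0}, {"fingers": 1, "dx": 0, "dy": 0, "dz": 0, "turn": 0}]' --squeeze 40

```text
clock: 6.17
position: [0.5802, 0.1876, 0.0141]
ee_rot: [0.001, 0.633, 0.774, 0.012]
contact_force: [-0.3, -0.0, -1.3]
width: 0.0431
```

```bash
python3 - <<'E'
from h import *
st=stat();print("tilt deg",ax(st))
im=get_image("wrist"); save(im,"w4");print(rects(im,st));
E
```

```text
t 6.17 tcp [580.2 187.6  14.1] jaw 101.4 w 43.1 F [-0.3 -0.  -1.3]
tilt deg [0.97 0.92]
[(array([577.5, 188. ]), 43, 60, -78.6)]
```

View pics/w4.png

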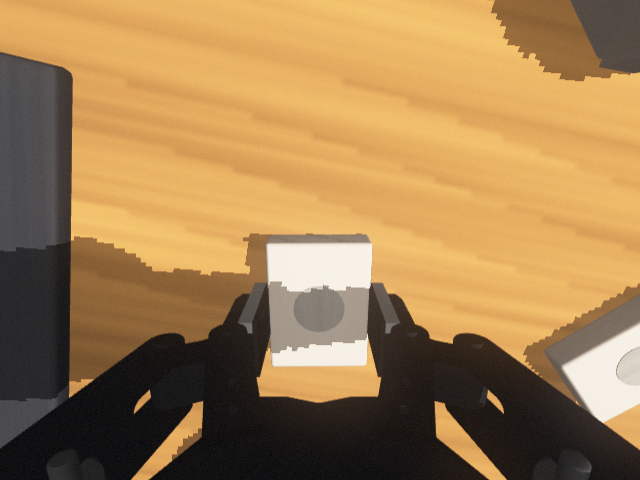

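Request:
play_rows --series '[{"fingers": 1, "dx": 0, "dy": 0, "dz": 10, "turn": 0}, {"fingers": 1, "dx": 0, "dy": 0, "dz": 20, "turn": 0}, {"fingers": 1, "dx": -1, "dy": -10, "dz": 20, "turn": -0.02}, {"fingers": 1, "dx": -2, "dy": -20, "dz": 20, "turn": -0.03}, {"fingers": 1, "dx": -2, "dy": -20, "dz": 10, "turn": -0.03}, {"fingers": 1, "dx": -2, "dy": -20, "dz": 0, "turn": -0.03}, {"fingers": 1, "dx": -2, "dy": -20, "dz": 0, "turn": -0.03}, {"fingers": 1, "dx": -2, "dy": -20, "dz": 0, "turn": -0.03}, {"fingers": 1, "dx": -2, "dy": -15, "dz": 0, "turn": -0.03}, {"fingers": 1, "dx": -2, "dy": -10, "dz": 0, "turn": -0.03}, {"fingers": 1, "dx": 0, "dy": -5, "dz": 0, "turn": 0}, {"fingers": 1, "dx": 0, "dy": 0, "dz": 0, "turn": 0}, {"fingers": 1, "dx": 0, "dy": 0, "dz": 0, "turn": 0}]'

```text
clock: 7.3
position: [0.5642, 0.0429, 0.1046]
ee_rot: [0.004, 0.721, 0.693, 0.013]
contact_force: [0.5, -0.2, -0.8]
width: 0.0428
```

```bash
python3 - <<'E'
from h import *
st=stat();print("tilt deg",ax(st))
im=get_image("wrist"); save(im,"w5")
st=stat()
for v in (150,190,215):print(rects(im,st,z=.03,vmin=v), rects(im,st,z=st["position"][2],vmin=v))
for n in("scene","side"): i=get_image(n); save(i,n+"5")
a=cv2.imread("pics/w5.png");b=cv2.imread("pics/side5.png")[180:300,300:440]
b=cv2.resize(b,(160*2,274)); cv2.imwrite("pics/c5.png",cv2.hconcat([a,cv2.copyMakeBorder(cv2.resize(b,(160,137)),0,343,0,0,cv2.BORDER_CONSTANT)]))
E
```

```text
t 7.3 tcp [564.2  42.9 104.6] jaw 87.7 w 42.8 F [ 0.5 -0.2 -0.8]
tilt deg [1.46 0.71]
t 7.35 tcp [564.3  43.  104.6] jaw 87.8 w 43.1 F [-0.1  0.1 -0.4]
[(array([438.7,  -7.4]), 30, 62, -2.0)] [(array([553.1,  42.6]), 47, 77, 89.0)]
[(array([580.7,  44.5]), 46, 68, -1.9), (array([438.1,  -8.2]), 29, 60, -2.0)] []
[(array([580.6,  44.7]), 45, 67, -2.5)] []
```

View pics/w5.png

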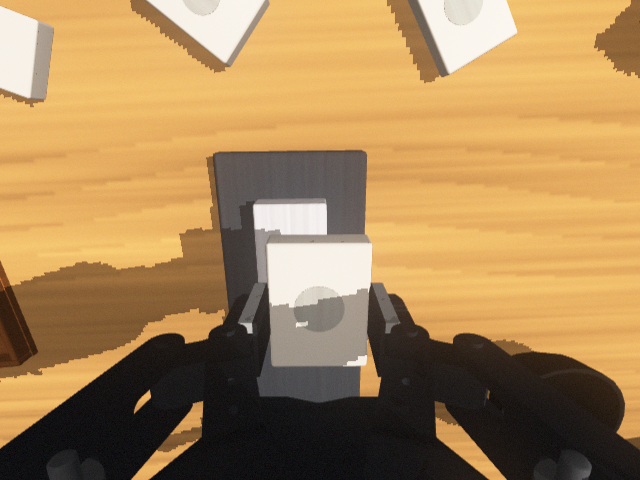

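```bash
python3 - <<'E'
from h import *
st=stat(); im=get_image("wrist")
print("base",onz(im,[(216,155),(366,152.5)],.012,st)*1000)
print("seat back edge top",onz(im,[(254,205.5),(326.5,204.5)],.030,st)*1000)
print("seat bottom strip",onz(im,[(254,199.5),(326.5,199.)],.012,st)*1000)
print("held top", onz(im,[(267.5,243),(371,242.5),(367,365),(272,366)],st["position"][2],st)*1000)
g=cv2.cvtColor(im["pixels"],cv2.COLOR_RGB2GRAY); print(g[196:212,290]); print(g[215,246:262],g[215,320:334])
E
```

```text
t 7.45 tcp [564.2  43.4 104.4] jaw 87.8 w 43.1 F [ 0.5 -0.1 -0.3]
base [[502.31592154 -17.27226674  12.        ]
 [504.54996634  78.00990261  12.        ]]
seat back edge top [[532.01247446   6.95461311  30.        ]
 [533.24374236  51.25752531  30.        ]]
seat bottom strip [[531.87794778   3.97247865  12.        ]
 [533.53780483  51.91828152  12.        ]]
held top [[531.43527447  24.81789259 104.40039506]
 [533.03973912  66.46611061 104.40039506]
 [592.245111    65.18048696 104.40039506]
 [590.61179094  21.84005797 104.40039506]]
[ 87  89 105 126 136 139 141 152 213 231 235 234 235 236 234 234]
[ 63  66  63  62  64  69 127 206 238 238 240 241 240 239 239 238] [240 241 242 240 240 237  98  98  99  96  94  98 100  98]
```

Request:
play_rows --series '[{"fingers": 1, "dx": 0, "dy": -5, "dz": -5, "turn": 0}, {"fingers": 1, "dx": 0, "dy": -5, "dz": -8, "turn": 0}, {"fingers": 1, "dx": 0, "dy": -4, "dz": -10, "turn": 0}, {"fingers": 1, "dx": 0, "dy": -2, "dz": -8, "turn": 0}, {"fingers": 1, "dx": 0, "dy": 0, "dz": -5, "turn": 0}, {"fingers": 1, "dx": 0, "dy": 0, "dz": -2, "turn": 0}, {"fingers": 1, "dx": 0, "dy": 0, "dz": 0, "turn": 0}, {"fingers": 1, "dx": 0, "dy": 0, "dz": 0, "turn": 0}]'

```text
clock: 8.17
position: [0.5628, 0.0274, 0.0599]
ee_rot: [0.002, 0.72, 0.694, 0.012]
contact_force: [0.0, 0.7, 0.6]
width: 0.0428
```

```bash
python3 - <<'E'
from h import *
st=stat();print("tilt deg",ax(st))
E
```

```text
t 8.17 tcp [562.8  27.4  59.9] jaw 87.9 w 42.8 F [0.  0.7 0.6]
tilt deg [1.18 0.75]
```

Request:
play_rows --series '[{"fingers": 1, "dx": 1, "dy": 0, "dz": -5, "turn": 0}, {"fingers": 1, "dx": 1, "dy": 0, "dz": -5, "turn": 0}, {"fingers": 1, "dx": 0, "dy": 0, "dz": -2, "turn": 0}, {"fingers": 1, "dx": 0, "dy": 0, "dz": 0, "turn": 0}, {"fingers": 1, "dx": 0, "dy": 0, "dz": 0, "turn": 0}]'

```text
clock: 8.58
position: [0.5658, 0.0277, 0.0474]
ee_rot: [0.003, 0.72, 0.694, 0.013]
contact_force: [-0.0, -0.4, -1.2]
width: 0.0429
```

```bash
python3 - <<'E'
from h import *
st=stat();print("tilt deg",ax(st))
im=get_image("wrist"); save(im,"w6")
E
```

```text
t 8.58 tcp [565.8  27.7  47.4] jaw 88.0 w 42.9 F [-0.  -0.4 -1.2]
tilt deg [1.29 0.75]
```

View pics/w6.png

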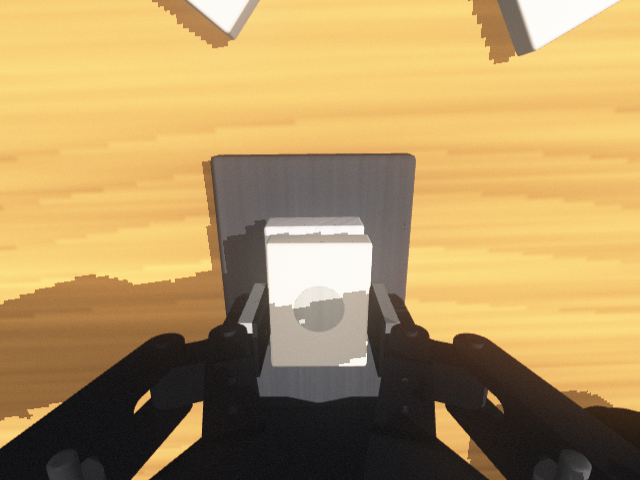

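```bash
python3 - <<'E'
from h import *
st=stat(); im=get_image("wrist")
g=cv2.cvtColor(im["pixels"],cv2.COLOR_RGB2GRAY); print(g[214:248,300]);print(g[230,258:272],g[230,355:370])
print("seat back",onz(im,[(265.5,227),(363.5,226)],.030,st)*1000)
print("plate top",onz(im,[(267.5,243),(371,242.5),(367,365),(272,366)],.0474,st)*1000)
print("plate bottom back",onz(im,[(268,236.5),(370,235.5)],.0334,st)*1000)
E
```

```text
t 8.63 tcp [565.8  27.7  47.4] jaw 88.0 w 42.6 F [ 0.2 -0.3 -0.2]
[107 110 106 131 148 152 159 156 158 159 162 166 225 243 248 249 249 249
 249 249 215 163 161 163 167 170 168 169 179 227 244 248 250 250]
[ 71  70  74  75  73  85 175 220 244 248 248 249 250 250] [250 250 250 250 250 249 249 250 249 129 114 111 111 109 112]
seat back [[531.35004847   6.01498389  30.        ]
 [532.64178321  50.10240962  30.        ]]
plate top [[533.13692633   8.99591607  47.4       ]
 [534.62121141  50.67592373  47.4       ]
 [593.74057054  49.54658258  47.4       ]
 [592.22339051   6.22914108  47.4       ]]
plate bottom back [[534.79861494   7.28941303  33.4       ]
 [536.15982498  52.53085875  33.4       ]]
```

Request:
play_rows --series '[{"fingers": 1, "dx": -3, "dy": -1, "dz": 0, "turn": 0}, {"fingers": 1, "dx": 0, "dy": 0, "dz": -2, "turn": 0}, {"fingers": 1, "dx": 0, "dy": 0, "dz": 0, "turn": 0}, {"fingers": 1, "dx": 0, "dy": 0, "dz": 0, "turn": 0}]'

```text
clock: 9.02
position: [0.5628, 0.0266, 0.046]
ee_rot: [0.004, 0.72, 0.694, 0.013]
contact_force: [-0.2, 0.0, -0.5]
width: 0.0428
```

```bash
python3 - <<'E'
from h import *
st=stat();print("tilt deg",ax(st))
E
```

```text
t 9.02 tcp [562.8  26.6  46. ] jaw 88.0 w 42.8 F [-0.2  0.  -0.5]
tilt deg [1.37 0.74]
```

Request:
play_rows --series '[{"fingers": 1, "dx": 0, "dy": 0, "dz": -2, "turn": 0}, {"fingers": 1, "dx": 0, "dy": 0, "dz": 0, "turn": 0}, {"fingers": -0.3, "dx": 0, "dy": 0, "dz": 0, "turn": 0}, {"fingers": -0.6, "dx": 0, "dy": 0, "dz": 0, "turn": 0}, {"fingers": -1, "dx": 0, "dy": 0, "dz": 0, "turn": 0}, {"fingers": -1, "dx": 0, "dy": 0, "dz": 5, "turn": 0}, {"fingers": -1, "dx": 0, "dy": 0, "dz": 15, "turn": 0}, {"fingers": -1, "dx": 0, "dy": 0, "dz": 25, "turn": 0}, {"fingers": -1, "dx": 0, "dy": 0, "dz": 25, "turn": 0}, {"fingers": -1, "dx": 0, "dy": 0, "dz": 10, "turn": 0}, {"fingers": -1, "dx": 0, "dy": 0, "dz": 0, "turn": 0}, {"fingers": -1, "dx": 0, "dy": 0, "dz": 0, "turn": 0}]'

```text
clock: 10.02
position: [0.5623, 0.0267, 0.1287]
ee_rot: [0.004, 0.72, 0.694, 0.013]
contact_force: [-0.5, -1.4, -0.4]
width: 0.0853
```

```bash
cat >> h.py <<'E'
def look(name=None,zs=(.014,.044)):
    st=stat();print("tilt",ax(st)); im=get_image("wrist"); st=get_state()
    if name: save(im,name)
    for z in zs: print(z,rects(im,st,z=z,vmin=170))
    sc=get_image("scene");si=get_image("side")
    f=lambda im,z:[r for r in rects(im,z=z) if 380<r[0][0]<640 and -320<r[0][1]<380]
    for z in zs: print("scene",z,f(sc,z)); print("side",z,f(si,z))
E
python3 - <<'E'
from h import *
look("w7")
E
```

```text
t 10.02 tcp [562.3  26.7 128.7] jaw 88.0 w 85.3 F [-0.5 -1.4 -0.4]
tilt [1.36 0.74]
0.014 [(array([571. ,  27.6]), 49, 68, 87.8), (array([427.3, 132.3]), 43, 54, -62.0), (array([415.3, -13.6]), 43, 60, -40.1), (array([ 435.4, -137.9]), 43, 63, -22.5)]
0.044 [(array([560.6,  27.6]), 43, 59, 87.8), (array([434.5, 119.5]), 38, 47, -62.0), (array([424.1,  -8.5]), 38, 53, -40.1), (array([ 441.6, -117.5]), 38, 55, -22.5)]
scene 0.014 [(array([531.6,  29.2]), 46, 63, 86.5), (array([582.4, 339.3]), 46, 61, 49.1), (array([ 441.1, -283.4]), 46, 60, 56.4), (array([ 436.5, -144. ]), 45, 64, -22.9), (array([417.8, -15.4]), 45, 61, -39.1), (array([427.8, 129.5]), 44, 61, -62.7), (array([411.6, 289.8]), 46, 71, -67.7)]
side 0.014 [(array([ 439.9, -283.9]), 43, 58, 55.9), (array([ 434.7, -145.6]), 43, 59, -23.6), (array([416.6, -16.7]), 42, 59, -39.9), (array([576.8,  60.7]), 44, 61, 87.4), (array([426.6, 129.2]), 43, 58, -61.5), (array([581.7, 338.3]), 42, 58, 47.4)]
scene 0.044 [(array([563.7,  25.4]), 44, 60, 86.5), (array([612.4, 323.3]), 44, 58, 49.1), (array([ 476.7, -275. ]), 45, 57, 56.4), (array([ 472.3, -141.1]), 43, 61, -22.9), (array([454.3, -17.5]), 43, 59, -39.1), (array([464. , 121.8]), 42, 59, -62.7), (array([448.4, 275.7]), 44, 68, -67.7)]
side 0.044 [(array([ 431.2, -305.2]), 41, 56, 55.9), (array([ 426.3, -172.5]), 41, 56, -23.6), (array([408.8, -48.9]), 40, 56, -39.9), (array([562.5,  25.4]), 42, 59, 87.4), (array([418.5,  91.1]), 41, 56, -61.5), (array([567.2, 291.7]), 40, 56, 47.4)]
```

View pics/w7.png

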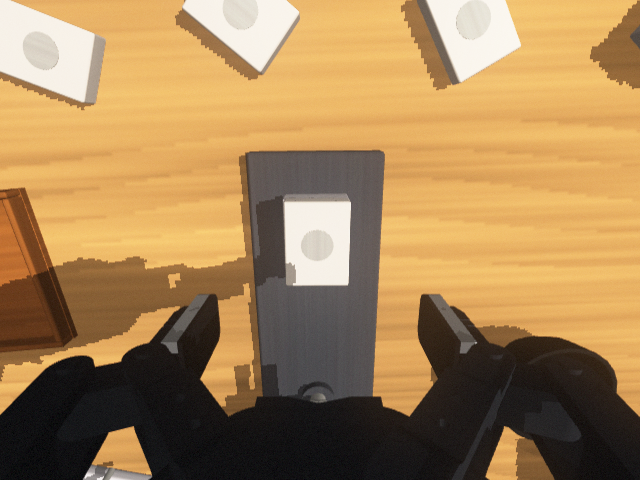

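Request:
play_rows --series '[{"fingers": -1, "dx": -7, "dy": 5, "dz": 0, "turn": 0.03}, {"fingers": -1, "dx": -14, "dy": 11, "dz": 0, "turn": 0.05}, {"fingers": -1, "dx": -18, "dy": 14, "dz": -5, "turn": 0.07}, {"fingers": -1, "dx": -18, "dy": 14, "dz": -10, "turn": 0.07}, {"fingers": -1, "dx": -18, "dy": 14, "dz": -10, "turn": 0.07}, {"fingers": -1, "dx": -18, "dy": 14, "dz": -10, "turn": 0.07}, {"fingers": -1, "dx": -18, "dy": 14, "dz": -10, "turn": 0.07}, {"fingers": -1, "dx": -12, "dy": 10, "dz": -10, "turn": 0.05}, {"fingers": -1, "dx": -7, "dy": 5, "dz": -10, "turn": 0.03}, {"fingers": -1, "dx": -2, "dy": 1, "dz": -5, "turn": 0.01}, {"fingers": -1, "dx": 0, "dy": 0, "dz": 0, "turn": 0}, {"fingers": -1, "dx": 0, "dy": 0, "dz": 0, "turn": 0}]'

```text
clock: 11.17
position: [0.4093, 0.1329, 0.0451]
ee_rot: [-0.011, 0.501, 0.866, 0.005]
contact_force: [-0.3, -0.3, 0.3]
width: 0.0854
```

```bash
python3 - <<'E'
from h import *
look(None,(.014,))
E
```

```text
t 11.17 tcp [409.3 132.9  45.1] jaw 119.9 w 85.4 F [-0.3 -0.3  0.3]
tilt [-0.76  1.13]
0.014 [(array([429.6, 133.9]), 43, 47, -61.1), (array([395.4,  -6.1]), 39, 50, 13.9)]
scene 0.014 [(array([532.2,  29.7]), 46, 64, 87.6), (array([582.4, 339.3]), 46, 61, 49.1), (array([ 436.2, -144.6]), 45, 62, -22.3), (array([412.2, -21.9]), 44, 45, -39.8), (array([434.2, 133. ]), 43, 47, -63.2), (array([411.1, 296.5]), 28, 71, 86.6)]
side 0.014 [(array([ 434.7, -145.9]), 42, 59, -23.4), (array([411.7, -22.2]), 42, 44, -39.9), (array([576.8,  60.7]), 44, 61, 87.4), (array([434.5, 133.6]), 41, 43, 26.7), (array([581.6, 338.6]), 43, 58, 49.4)]
```

Request:
play_rows --series '[{"fingers": -1, "dx": 6, "dy": -1, "dz": -5, "turn": -0.02}, {"fingers": -1, "dx": 6, "dy": -1, "dz": -8, "turn": 0}, {"fingers": -1, "dx": 4, "dy": 0, "dz": -8, "turn": 0}, {"fingers": -1, "dx": 0, "dy": 0, "dz": -4, "turn": 0}, {"fingers": -1, "dx": 0, "dy": 0, "dz": 0, "turn": 0}, {"fingers": -1, "dx": 0, "dy": 0, "dz": 0, "turn": 0}]'

```text
clock: 11.82
position: [0.4335, 0.1293, 0.0191]
ee_rot: [-0.007, 0.512, 0.859, 0.008]
contact_force: [0.2, 0.5, 0.5]
width: 0.0854
```

Request:
play_rows --series '[{"fingers": -1, "dx": -3, "dy": 1, "dz": -3, "turn": 0}, {"fingers": -1, "dx": -2, "dy": 0, "dz": -2, "turn": 0}, {"fingers": -1, "dx": 0, "dy": 0, "dz": 0, "turn": 0}, {"fingers": -1, "dx": 0, "dy": 0, "dz": 0, "turn": 0}]'

```text
clock: 12.15
position: [0.4271, 0.1303, 0.0133]
ee_rot: [-0.008, 0.512, 0.859, 0.007]
contact_force: [-0.8, -0.6, -0.3]
width: 0.0856
```

Request:
play_rows --series '[{"fingers": 0, "dx": 0, "dy": 0, "dz": 0, "turn": 0}, {"fingers": 1, "dx": 0, "dy": 0, "dz": 0, "turn": 0}, {"fingers": 1, "dx": 0, "dy": 0, "dz": 0, "turn": 0}, {"fingers": 1, "dx": 0, "dy": 0, "dz": 0, "turn": 0}, {"fingers": 1, "dx": 0, "dy": 0, "dz": 0, "turn": 0}, {"fingers": 1, "dx": 0, "dy": 0, "dz": 10, "turn": 0}, {"fingers": 1, "dx": 0, "dy": 0, "dz": 18, "turn": 0}, {"fingers": 1, "dx": 7, "dy": -5, "dz": 18, "turn": -0.03}, {"fingers": 1, "dx": 14, "dy": -11, "dz": 18, "turn": -0.07}, {"fingers": 1, "dx": 18, "dy": -14, "dz": 8, "turn": -0.07}, {"fingers": 1, "dx": 18, "dy": -14, "dz": 0, "turn": -0.07}, {"fingers": 1, "dx": 18, "dy": -14, "dz": 0, "turn": -0.07}, {"fingers": 1, "dx": 18, "dy": -14, "dz": 0, "turn": -0.07}, {"fingers": 1, "dx": 12, "dy": -10, "dz": 0, "turn": -0.07}, {"fingers": 1, "dx": 7, "dy": -5, "dz": 0, "turn": -0.05}, {"fingers": 1, "dx": 3, "dy": -2, "dz": 0, "turn": -0.02}, {"fingers": 1, "dx": 0, "dy": 0, "dz": 0, "turn": 0}, {"fingers": 1, "dx": 0, "dy": 0, "dz": 0, "turn": 0}]'

```text
clock: 13.65
position: [0.5438, 0.0366, 0.0894]
ee_rot: [-0.007, 0.724, 0.69, 0.01]
contact_force: [-0.9, 0.8, -1.5]
width: 0.0429
```

```bash
python3 - <<'E'
from h import *
look("w8",(.044,))
E
```

```text
t 13.65 tcp [543.8  36.6  89.4] jaw 87.3 w 42.9 F [-0.9  0.8 -1.5]
tilt [0.3  1.37]
0.044 [(array([545.5,  38.7]), 42, 59, 0.5), (array([423.1,  -6.1]), 37, 51, -40.2)]
scene 0.044 [(array([612.3, 323.1]), 44, 58, 49.4), (array([ 476.9, -274.5]), 44, 57, 56.8), (array([ 472.9, -140.4]), 43, 63, -22.9), (array([456. , -15.7]), 43, 65, -40.5), (array([448.9, 282.1]), 26, 71, 86.6)]
side 0.044 [(array([ 431.3, -305.2]), 41, 56, 56.0), (array([ 426.2, -172.6]), 41, 57, -23.6), (array([408.8, -48.9]), 40, 56, -39.9), (array([569.8,  36.2]), 34, 67, 58.0), (array([567.2, 291.5]), 42, 56, 49.0)]
```

Request:
play_rows --series '[{"fingers": 1, "dx": 6, "dy": -3, "dz": -4, "turn": 0.02}, {"fingers": 1, "dx": 6, "dy": -4, "dz": -6, "turn": 0}, {"fingers": 1, "dx": 4, "dy": -2, "dz": -6, "turn": 0}, {"fingers": 1, "dx": 2, "dy": -1, "dz": -4, "turn": 0}, {"fingers": 1, "dx": 0, "dy": 0, "dz": -2, "turn": 0}, {"fingers": 1, "dx": 0, "dy": 0, "dz": 0, "turn": 0}, {"fingers": 1, "dx": 0, "dy": 0, "dz": 0, "turn": 0}]'

```text
clock: 14.38
position: [0.5593, 0.0288, 0.0654]
ee_rot: [-0.008, 0.715, 0.699, 0.009]
contact_force: [0.2, -0.1, -1.4]
width: 0.043
```

Request:
play_rows --series '[{"fingers": 1, "dx": 2, "dy": -1, "dz": -2, "turn": 0}, {"fingers": 1, "dx": 2, "dy": -1, "dz": -2, "turn": 0}, {"fingers": 1, "dx": 0, "dy": 0, "dz": 0, "turn": 0}, {"fingers": 1, "dx": 0, "dy": 0, "dz": 0, "turn": 0}]'

```text
clock: 14.72
position: [0.5633, 0.0268, 0.0613]
ee_rot: [-0.009, 0.715, 0.699, 0.009]
contact_force: [-0.6, -0.4, -0.3]
width: 0.0426
```

```bash
python3 - <<'E'
from h import *
st=stat();print(ax(st)); im=get_image("wrist");save(im,"w9")
g=cv2.cvtColor(im["pixels"],cv2.COLOR_RGB2GRAY); print(g[214:250,290]);print(g[214:250,350]);print(g[229,250:285],g[229,350:385]);print(g[260,255:285],g[260,360:385])
E
```

```text
t 14.72 tcp [563.3  26.8  61.3] jaw 88.7 w 42.6 F [-0.6 -0.4 -0.3]
[0.07 1.43]
[102 101 115 135 147 149 152 155 153 154 151 153 153 159 160 167 224 244
 247 215 157 156 153 156 160 162 167 167 215 242 246 248 249 249 249 249]
[107 109 124 143 150 153 157 157 162 164 164 162 162 161 163 164 204 241
 247 214 164 160 162 165 165 169 168 186 232 244 247 248 249 250 250 249]
[ 68  69  67  68  71  69  72  67  75  70  73  72  74  70  71  73  70  70
  73  78 117 149 140 163 170 171 170 169 171 169 171 168 168 170 171] [164 161 164 163 162 165 162 165 163 160 164 161 166 186 141 109 107 111
 109 106 105 108 112 112 107 108 107 102 104 104 107 104 108 105 105]
[ 74  74  69  73  76  81  77  80  78  78  80 105 190 232 249 249 249 249
 249 249 249 249 249 249 249 250 249 249 249 249] [249 249 249 249 249 249 249 249 250 250 249 212 117 116 112 113 110 111
 108 111 109 112 115 109 112]
```

```bash
cat >> h.py <<'E'
def cmp(im,st,rl,rb,rt,zl,zt,c=317):
    """back-edge x of lower top (row rl), held bottom (rb), held top (rt)"""
    print("lower",(onz(im,[(c,rl)],zl,st)*1000)[0,:2],"heldbot",(onz(im,[(c,rb)],zt-.014,st)*1000)[0,:2],"heldtop",(onz(im,[(c,rt)],zt,st)*1000)[0,:2])
E
python3 - <<'E'
from h import *
st=stat();im=get_image("wrist")
cmp(im,st,229.9,233.3,241.8,.044,.0613)
print(onz(im,[(270.5,230),(364,230)],.044,st)*1000,onz(im,[(267,243),(371.3,243)],.0613,st)*1000)
E
```

```text
t 14.77 tcp [563.4  26.8  61.3] jaw 88.7 w 42.7 F [-0.4 -0.1 -1.3]
lower [531.02889139  27.97395793] heldbot [531.68589251  27.88451366] heldtop [531.24983085  27.58347694]
[[530.43799232   6.9728498   44.        ]
 [531.72552268  49.35891167  44.        ]] [[531.12429113   7.40603373  61.3       ]
 [532.4541201   49.65709611  61.3       ]]
```

Request:
play_rows --series '[{"fingers": 1, "dx": 0, "dy": 0, "dz": -3, "turn": 0}, {"fingers": 1, "dx": 0, "dy": 0, "dz": 0, "turn": 0}, {"fingers": -0.3, "dx": 0, "dy": 0, "dz": 0, "turn": 0}, {"fingers": -0.6, "dx": 0, "dy": 0, "dz": 0, "turn": 0}, {"fingers": -1, "dx": 0, "dy": 0, "dz": 0, "turn": 0}, {"fingers": -1, "dx": 0, "dy": 0, "dz": 8, "turn": 0}, {"fingers": -1, "dx": 0, "dy": 0, "dz": 20, "turn": 0}, {"fingers": -1, "dx": -6, "dy": -2, "dz": 20, "turn": 0.03}, {"fingers": -1, "dx": -12, "dy": -3, "dz": 0, "turn": 0.07}, {"fingers": -1, "dx": -18, "dy": -5, "dz": -3, "turn": 0.1}, {"fingers": -1, "dx": -18, "dy": -5, "dz": -10, "turn": 0.1}, {"fingers": -1, "dx": -18, "dy": -5, "dz": -10, "turn": 0.1}, {"fingers": -1, "dx": -18, "dy": -5, "dz": -10, "turn": 0.1}, {"fingers": -1, "dx": -18, "dy": -5, "dz": -10, "turn": 0.1}, {"fingers": -1, "dx": -12, "dy": -4, "dz": -10, "turn": 0.1}, {"fingers": -1, "dx": -6, "dy": -2, "dz": -10, "turn": 0.06}, {"fingers": -1, "dx": -2, "dy": -1, "dz": -5, "turn": 0.03}, {"fingers": -1, "dx": 0, "dy": 0, "dz": 0, "turn": 0}, {"fingers": -1, "dx": 0, "dy": 0, "dz": 0, "turn": 0}]'

```text
clock: 16.4
position: [0.4344, -0.0115, 0.0486]
ee_rot: [-0.005, 0.372, 0.928, 0.011]
contact_force: [0.0, -0.1, 0.3]
width: 0.0854
```

```bash
python3 - <<'E'
from h import *
look("w10",(.014,.058))
E
```

```text
t 16.4 tcp [434.4 -11.5  48.6] jaw 136.3 w 85.4 F [ 0.  -0.1  0.3]
tilt [-0.08  1.43]
0.014 [(array([414.5, -15.1]), 43, 59, -39.8), (array([ 432., -142.]), 43, 62, -19.5)]
0.058 []
scene 0.014 [(array([582.2, 339.4]), 46, 60, 48.6), (array([516.7,  31.8]), 47, 65, 88.6), (array([ 441.3, -283.1]), 46, 59, 56.4), (array([ 435.9, -144.6]), 44, 62, -22.3), (array([417.6, -15.6]), 45, 61, -39.8), (array([411. , 296.5]), 28, 71, 86.6)]
side 0.014 [(array([ 440.1, -283.9]), 43, 59, 57.0), (array([ 433.2, -146. ]), 41, 58, -19.2), (array([416.4, -16.9]), 42, 59, -39.9), (array([584.7,  78.1]), 46, 62, 88.3)]
scene 0.058 [(array([626.4, 316. ]), 43, 57, 48.6), (array([564.5,  26.1]), 44, 61, 88.6), (array([ 493.5, -270.8]), 43, 56, 56.4), (array([ 488.4, -140.3]), 41, 58, -22.3), (array([471.2, -18.6]), 42, 58, -39.8), (array([464.9, 275.5]), 26, 67, 86.6)]
side 0.058 [(array([ 427.3, -315. ]), 40, 56, 57.0), (array([ 420.8, -185.4]), 38, 55, -19.2), (array([405.1, -64. ]), 40, 56, -39.9), (array([563.3,  25.3]), 43, 59, 88.3)]
```

Request:
play_rows --series '[{"fingers": -1, "dx": -5, "dy": -1, "dz": -5, "turn": 0.03}, {"fingers": -1, "dx": -6, "dy": -1, "dz": -8, "turn": 0.03}, {"fingers": -1, "dx": -4, "dy": 0, "dz": -8, "turn": 0}, {"fingers": -1, "dx": -1, "dy": 0, "dz": -6, "turn": 0}, {"fingers": -1, "dx": 0, "dy": 0, "dz": -3, "turn": 0}, {"fingers": -1, "dx": 0, "dy": 0, "dz": 0, "turn": 0}, {"fingers": -1, "dx": 0, "dy": 0, "dz": 0, "turn": 0}]'

```text
clock: 17.13
position: [0.4256, -0.0139, 0.0208]
ee_rot: [0.001, 0.343, 0.939, 0.012]
contact_force: [-0.2, 0.5, -0.5]
width: 0.0855
```

```bash
python3 - <<'E'
from h import *
st=stat();print(ax(st))
E
```

```text
t 17.13 tcp [425.6 -13.9  20.8] jaw 139.9 w 85.5 F [-0.2  0.5 -0.5]
[0.55 1.3 ]
```

Request:
play_rows --series '[{"fingers": -1, "dx": -4, "dy": 0, "dz": -3, "turn": 0}, {"fingers": -1, "dx": -4, "dy": -1, "dz": -3, "turn": 0}, {"fingers": -1, "dx": -1, "dy": 0, "dz": -1, "turn": 0}, {"fingers": -1, "dx": 0, "dy": 0, "dz": 0, "turn": 0}, {"fingers": -1, "dx": 0, "dy": 0, "dz": 0, "turn": 0}]'

```text
clock: 17.55
position: [0.4171, -0.0151, 0.0139]
ee_rot: [0.002, 0.343, 0.939, 0.012]
contact_force: [-0.5, -0.4, -0.3]
width: 0.0853
```

Request:
play_rows --series '[{"fingers": 0, "dx": 0, "dy": 0, "dz": 0, "turn": 0}, {"fingers": 1, "dx": 0, "dy": 0, "dz": 0, "turn": 0}, {"fingers": 1, "dx": 0, "dy": 0, "dz": 0, "turn": 0}, {"fingers": 1, "dx": 0, "dy": 0, "dz": 0, "turn": 0}, {"fingers": 1, "dx": 0, "dy": 0, "dz": 10, "turn": 0}, {"fingers": 1, "dx": 0, "dy": 0, "dz": 20, "turn": -0.03}, {"fingers": 1, "dx": 7, "dy": 2, "dz": 20, "turn": -0.06}, {"fingers": 1, "dx": 14, "dy": 4, "dz": 20, "turn": -0.1}, {"fingers": 1, "dx": 18, "dy": 5, "dz": 15, "turn": -0.1}, {"fingers": 1, "dx": 18, "dy": 5, "dz": 0, "turn": -0.1}, {"fingers": 1, "dx": 18, "dy": 5, "dz": 0, "turn": -0.1}, {"fingers": 1, "dx": 18, "dy": 5, "dz": 0, "turn": -0.1}, {"fingers": 1, "dx": 18, "dy": 5, "dz": 0, "turn": -0.1}, {"fingers": 1, "dx": 14, "dy": 4, "dz": 0, "turn": -0.1}, {"fingers": 1, "dx": 8, "dy": 3, "dz": 0, "turn": -0.06}, {"fingers": 1, "dx": 4, "dy": 1, "dz": 0, "turn": -0.03}, {"fingers": 1, "dx": 0, "dy": 0, "dz": 0, "turn": 0}, {"fingers": 1, "dx": 0, "dy": 0, "dz": 0, "turn": 0}]'

```text
clock: 19.05
position: [0.5579, 0.0272, 0.1035]
ee_rot: [0.005, 0.726, 0.688, 0.014]
contact_force: [-0.5, 0.6, -0.2]
width: 0.043
```

```bash
python3 - <<'E'
from h import *
st=stat();print(ax(st)); save(get_image("wrist"),"w11")
E
```

```text
t 19.05 tcp [557.9  27.2 103.5] jaw 86.9 w 43.0 F [-0.5  0.6 -0.2]
[1.58 0.67]
```

Target (563.5, 26.6, 75), turn +1.6°.

Request:
play_rows --series '[{"fingers": 1, "dx": 2, "dy": 0, "dz": -5, "turn": 0.03}, {"fingers": 1, "dx": 2, "dy": 0, "dz": -7, "turn": 0}, {"fingers": 1, "dx": 1, "dy": 0, "dz": -7, "turn": 0}, {"fingers": 1, "dx": 0, "dy": 0, "dz": -4, "turn": 0}, {"fingers": 1, "dx": 0, "dy": 0, "dz": -2, "turn": 0}, {"fingers": 1, "dx": 0, "dy": 0, "dz": 0, "turn": 0}, {"fingers": 1, "dx": 0, "dy": 0, "dz": 0, "turn": 0}]'

```text
clock: 19.68
position: [0.5594, 0.0265, 0.0758]
ee_rot: [0.003, 0.715, 0.699, 0.013]
contact_force: [-0.3, -0.2, -0.9]
width: 0.0431
```

```bash
cat >> h.py <<'E'
def prof():
    st=stat();print(ax(st)); im=get_image("wrist");g=cv2.cvtColor(im["pixels"],cv2.COLOR_RGB2GRAY)
    for c in(290,350): print("col",c,g[212:250,c])
    return im,st
E
python3 - <<'E'
from h import *
prof()
E
```

```text
t 19.68 tcp [559.4  26.5  75.8] jaw 88.7 w 43.1 F [-0.3 -0.2 -0.9]
[1.32 0.73]
col 290 [103 105 101 120 143 147 148 150 152 136 145 152 152 156 159 141 179 237
 246 202 147 147 151 153 158 158 162 164 174 222 242 246 247 249 249 249
 249 249]
col 350 [108 102 102 129 147 146 153 155 159 156 166 160 156 157 165 163 163 215
 232 192 158 158 160 160 163 161 161 169 176 221 242 246 248 249 249 249
 249 249]
```

Request:
play_rows --series '[{"fingers": 1, "dx": 3, "dy": 0, "dz": -1, "turn": 0}, {"fingers": 1, "dx": 0, "dy": 0, "dz": 0, "turn": 0}, {"fingers": 1, "dx": 0, "dy": 0, "dz": 0, "turn": 0}]'

```text
clock: 19.98
position: [0.5631, 0.0265, 0.0754]
ee_rot: [0.004, 0.715, 0.699, 0.013]
contact_force: [0.8, 0.3, -0.4]
width: 0.0427
```

```bash
python3 - <<'E'
from h import *
im,st=prof();save(im,"w12")
E
```

```text
t 19.98 tcp [563.1  26.5  75.4] jaw 88.6 w 42.7 F [ 0.8  0.3 -0.4]
[1.39 0.72]
col 290 [152 154 153 143 142 152 157 157 142 178 237 246 207 149 157 156 160 165
 170 214 204 164 153 157 158 162 164 166 175 220 242 246 248 249 249 249
 249 249]
col 350 [156 157 162 154 167 166 161 160 165 164 211 233 195 158 162 160 165 169
 173 227 212 172 162 161 164 165 165 169 176 223 242 247 249 249 249 249
 250 249]
```

```bash
python3 - <<'E'
from h import *
st=stat();im=get_image("wrist")
cmp(im,st,230.6,232.8,240.8,.058,.0754)
print("ledge1",onz(im,[(317,221.5)],.044,st)*1000)
E
```

```text
t 20.03 tcp [563.3  26.4  75.4] jaw 88.6 w 42.9 F [-0.2 -0.2 -0.7]
lower [531.4804999   27.37434219] heldbot [531.46578558  27.33943647] heldtop [530.48803623  27.2186535 ]
ledge1 [[531.06127497  27.53007607  44.        ]]
```

Request:
play_rows --series '[{"fingers": 1, "dx": 0, "dy": 0, "dz": -3, "turn": 0}, {"fingers": 1, "dx": 0, "dy": 0, "dz": 0, "turn": 0}, {"fingers": -0.3, "dx": 0, "dy": 0, "dz": 0, "turn": 0}, {"fingers": -0.6, "dx": 0, "dy": 0, "dz": 0, "turn": 0}, {"fingers": -1, "dx": 0, "dy": 0, "dz": 0, "turn": 0}, {"fingers": -1, "dx": 0, "dy": 0, "dz": 8, "turn": 0}, {"fingers": -1, "dx": 0, "dy": 0, "dz": 18, "turn": 0}, {"fingers": -1, "dx": 1, "dy": 8, "dz": 12, "turn": -0.03}, {"fingers": -1, "dx": 1, "dy": 18, "dz": 0, "turn": -0.06}, {"fingers": -1, "dx": 1, "dy": 26, "dz": 0, "turn": -0.06}, {"fingers": -1, "dx": 2, "dy": 30, "dz": 0, "turn": -0.06}, {"fingers": -1, "dx": 2, "dy": 30, "dz": 0, "turn": -0.06}, {"fingers": -1, "dx": 2, "dy": 30, "dz": 0, "turn": -0.06}, {"fingers": -1, "dx": 2, "dy": 30, "dz": -5, "turn": -0.06}, {"fingers": -1, "dx": 2, "dy": 30, "dz": -5, "turn": -0.06}, {"fingers": -1, "dx": 2, "dy": 28, "dz": -10, "turn": -0.06}, {"fingers": -1, "dx": 1, "dy": 20, "dz": -10, "turn": -0.06}, {"fingers": -1, "dx": 0, "dy": 12, "dz": -10, "turn": -0.06}, {"fingers": -1, "dx": 0, "dy": 5, "dz": -5, "turn": -0.02}, {"fingers": -1, "dx": 0, "dy": 0, "dz": 0, "turn": 0}]'

```text
clock: 21.75
position: [0.5824, 0.3069, 0.0766]
ee_rot: [0.011, 0.909, 0.417, 0.017]
contact_force: [-0.0, -0.1, 0.3]
width: 0.0854
```

```bash
python3 - <<'E'
from h import *
look("w13",(.014,.072))
E
```

```text
t 21.75 tcp [582.4 306.9  76.6] jaw 49.3 w 85.4 F [-0.  -0.1  0.3]
tilt [ 2.32 -0.3 ]
0.014 [(array([578.6, 341. ]), 43, 60, 48.8), (array([423.9, 285.8]), 44, 65, -85.9)]
0.072 []
scene 0.014 [(array([583.5, 338.7]), 46, 63, 48.3), (array([484.5,  44.8]), 36, 67, -47.4), (array([ 437.1, -143. ]), 45, 65, -23.2), (array([421.2, 287.8]), 35, 55, -67.7)]
side 0.014 [(array([ 434.7, -145.7]), 43, 59, -23.6), (array([585.5,  97. ]), 45, 52, 89.0), (array([581.8, 338.4]), 43, 58, 47.4)]
scene 0.072 [(array([550.1,  36.2]), 34, 62, -47.4), (array([ 506.3, -137.4]), 42, 61, -23.2)]
side 0.072 [(array([ 418.3, -197.7]), 39, 54, -23.6), (array([557.2,  25.9]), 41, 48, 89.0), (array([553.8, 248.3]), 39, 54, 47.4)]
```

```bash
python3 - <<'E'
from h import *
sc=get_image("scene"); print(onz(sc,[(476,291),(490,281),(508,289)],.014)*1000)
E
```

```text
[[648.82473812 398.44396657  14.        ]
 [624.84600478 441.28321231  14.        ]
 [654.71987331 468.37134953  14.        ]]
```

Request:
play_rows --series '[{"fingers": -1, "dx": 0, "dy": 7, "dz": -6, "turn": 0}, {"fingers": -1, "dx": 0, "dy": 10, "dz": -10, "turn": 0}, {"fingers": -1, "dx": 0, "dy": 8, "dz": -10, "turn": 0}, {"fingers": -1, "dx": 0, "dy": 4, "dz": -8, "turn": 0}, {"fingers": -1, "dx": 0, "dy": 2, "dz": -4, "turn": 0}, {"fingers": -1, "dx": 0, "dy": 0, "dz": 0, "turn": 0}, {"fingers": -1, "dx": 0, "dy": 0, "dz": 0, "turn": 0}]'

```text
clock: 22.53
position: [0.5841, 0.3365, 0.0371]
ee_rot: [0.011, 0.91, 0.415, 0.019]
contact_force: [0.1, -0.1, 0.8]
width: 0.0854
```

Request:
play_rows --series '[{"fingers": -1, "dx": -1, "dy": 2, "dz": -6, "turn": 0}, {"fingers": -1, "dx": -1, "dy": 2, "dz": -8, "turn": 0}, {"fingers": -1, "dx": 0, "dy": 0, "dz": -5, "turn": 0}, {"fingers": -1, "dx": 0, "dy": 0, "dz": -2, "turn": 0}, {"fingers": -1, "dx": 0, "dy": 0, "dz": 0, "turn": 0}, {"fingers": -1, "dx": 0, "dy": 0, "dz": 0, "turn": 0}]'

```text
clock: 23.03
position: [0.5817, 0.3403, 0.0137]
ee_rot: [0.012, 0.91, 0.415, 0.018]
contact_force: [-0.8, -0.8, 0.3]
width: 0.0856
```

```bash
python3 - <<'E'
from h import *
look("w14",(.014,))
E
```

```text
t 23.03 tcp [581.7 340.3  13.7] jaw 49.0 w 85.6 F [-0.8 -0.8  0.3]
tilt [ 2.46 -0.34]
0.014 [(array([577.2, 342.5]), 43, 62, 49.2)]
scene 0.014 [(array([582.1, 339.2]), 47, 60, 51.1), (array([501.8,  33.2]), 48, 63, 88.5), (array([415.8, 288.1]), 57, 59, 49.3)]
side 0.014 [(array([593.9,  96.3]), 46, 60, 89.0), (array([590.1, 333.1]), 33, 53, -17.7)]
```

Request:
play_rows --series '[{"fingers": 0, "dx": 0, "dy": 0, "dz": 0, "turn": 0}, {"fingers": 1, "dx": 0, "dy": 0, "dz": 0, "turn": 0}, {"fingers": 1, "dx": 0, "dy": 0, "dz": 0, "turn": 0}, {"fingers": 1, "dx": 0, "dy": 0, "dz": 0, "turn": 0}, {"fingers": 1, "dx": 0, "dy": 0, "dz": 10, "turn": 0}, {"fingers": 1, "dx": 0, "dy": 0, "dz": 20, "turn": 0}, {"fingers": 1, "dx": 0, "dy": -8, "dz": 25, "turn": 0.03}, {"fingers": 1, "dx": 0, "dy": -18, "dz": 25, "turn": 0.06}, {"fingers": 1, "dx": -2, "dy": -26, "dz": 15, "turn": 0.06}, {"fingers": 1, "dx": -2, "dy": -30, "dz": 5, "turn": 0.06}, {"fingers": 1, "dx": -2, "dy": -30, "dz": 0, "turn": 0.06}, {"fingers": 1, "dx": -2, "dy": -30, "dz": 0, "turn": 0.06}, {"fingers": 1, "dx": -2, "dy": -30, "dz": 0, "turn": 0.06}, {"fingers": 1, "dx": -2, "dy": -30, "dz": 0, "turn": 0.06}, {"fingers": 1, "dx": -2, "dy": -30, "dz": 0, "turn": 0.06}, {"fingers": 1, "dx": -2, "dy": -24, "dz": 0, "turn": 0.06}, {"fingers": 1, "dx": 0, "dy": -18, "dz": 0, "turn": 0.06}, {"fingers": 1, "dx": 0, "dy": -10, "dz": 0, "turn": 0.03}, {"fingers": 1, "dx": 0, "dy": 0, "dz": 0, "turn": 0}, {"fingers": 1, "dx": 0, "dy": 0, "dz": 0, "turn": 0}]'

```text
clock: 24.85
position: [0.5655, 0.0457, 0.1323]
ee_rot: [0.008, 0.713, 0.7, 0.029]
contact_force: [0.2, 0.4, -0.1]
width: 0.0427
```

```bash
python3 - <<'E'
from h import *
look("w15",(.014,.072))
E
```

```text
t 24.85 tcp [565.5  45.7 132.3] jaw 89.0 w 42.7 F [ 0.2  0.4 -0.1]
tilt [3.01 1.63]
0.014 [(array([ 440.2, -126.7]), 40, 43, 67.6)]
0.072 []
scene 0.014 [(array([494.4,  44.1]), 39, 75, -61.2), (array([ 441.4, -282.9]), 46, 60, 56.8), (array([ 436.8, -143.4]), 45, 65, -22.4), (array([412.2, 296.4]), 28, 73, 86.6)]
side 0.014 [(array([ 439.9, -283.9]), 43, 58, 55.9), (array([ 434.6, -145.5]), 43, 59, -23.6), (array([591.9,  96.7]), 46, 64, -89.9)]
scene 0.072 [(array([559.2,  35.5]), 36, 70, -61.2), (array([ 510.2, -266.7]), 42, 55, 56.8), (array([ 506. , -137.8]), 41, 60, -22.4), (array([483.2, 268.8]), 25, 68, 86.6)]
side 0.072 [(array([ 418.2, -197.5]), 39, 54, -23.6), (array([563.1,  25.6]), 42, 59, -89.9)]
```

Request:
play_rows --series '[{"fingers": 1, "dx": 0, "dy": -9, "dz": -10, "turn": 0}, {"fingers": 1, "dx": 0, "dy": -9, "dz": -10, "turn": 0}, {"fingers": 1, "dx": 0, "dy": 0, "dz": -10, "turn": 0}, {"fingers": 1, "dx": 0, "dy": 0, "dz": 0, "turn": 0}, {"fingers": 1, "dx": 0, "dy": 0, "dz": 0, "turn": 0}, {"fingers": 1, "dx": 0, "dy": 0, "dz": 0, "turn": 0}]'

```text
clock: 25.5
position: [0.5643, 0.0298, 0.0973]
ee_rot: [0.007, 0.711, 0.703, 0.028]
contact_force: [0.4, 0.1, 0.0]
width: 0.0424
```

```bash
python3 - <<'E'
from h import *
st=stat();print(ax(st),st["qpos"].round(3))
E
```

```text
t 25.5 tcp [564.3  29.8  97.3] jaw 89.4 w 42.4 F [0.4 0.1 0. ]
[2.8  1.66] [-0.091  0.357  1.78   0.041  0.96  -1.674]
```

Request:
play_rows --series '[{"fingers": 1, "dx": -10, "dy": 0, "dz": 0, "turn": 0}, {"fingers": 1, "dx": -10, "dy": 0, "dz": 0, "turn": 0}, {"fingers": 1, "dx": -10, "dy": 0, "dz": 0, "turn": 0}, {"fingers": 1, "dx": 0, "dy": 0, "dz": 0, "turn": 0}, {"fingers": 1, "dx": 0, "dy": 0, "dz": 0, "turn": 0}, {"fingers": 1, "dx": 0, "dy": 0, "dz": 0, "turn": 0}]'

```text
clock: 26.0
position: [0.5301, 0.0301, 0.0982]
ee_rot: [0.007, 0.711, 0.703, 0.028]
contact_force: [0.7, 0.8, -1.3]
width: 0.0426
```

```bash
python3 - <<'E'
from h import *
st=stat();print(ax(st),st["qpos"].round(3))
E
```

```text
t 26.0 tcp [530.1  30.1  98.2] jaw 89.4 w 42.6 F [ 0.7  0.8 -1.3]
[2.82 1.66] [-0.097  0.311  1.852  0.042  0.933 -1.681]
```

Request:
play_rows --series '[{"fingers": 1, "dx": 30, "dy": 0, "dz": 0, "turn": 0}, {"fingers": 1, "dx": 0, "dy": 0, "dz": 0, "turn": 0}, {"fingers": 1, "dx": 0, "dy": 0, "dz": 0, "turn": 0}, {"fingers": 1, "dx": 0, "dy": 0, "dz": 0, "turn": 0}]'

```text
clock: 26.33
position: [0.5618, 0.0301, 0.0992]
ee_rot: [0.008, 0.71, 0.703, 0.029]
contact_force: [-0.1, 0.4, -0.5]
width: 0.0427
```

```bash
python3 - <<'E'
from h import *
st=stat();print(ax(st),st["qpos"].round(3))
E
```

```text
t 26.33 tcp [561.8  30.1  99.2] jaw 89.4 w 42.7 F [-0.1  0.4 -0.5]
[3.   1.65] [-0.091  0.35   1.785  0.041  0.957 -1.674]
```

Request:
play_rows --series '[{"fingers": 1, "dx": 1, "dy": -2, "dz": -4, "turn": -0.01}, {"fingers": 1, "dx": 0, "dy": -1, "dz": -4, "turn": 0}, {"fingers": 1, "dx": 0, "dy": 0, "dz": -1, "turn": 0}, {"fingers": 1, "dx": 0, "dy": 0, "dz": 0, "turn": 0}, {"fingers": 1, "dx": 0, "dy": 0, "dz": 0, "turn": 0}]'

```text
clock: 26.75
position: [0.562, 0.0267, 0.089]
ee_rot: [0.008, 0.714, 0.699, 0.028]
contact_force: [-0.7, -0.3, -0.9]
width: 0.0422
```

```bash
python3 - <<'E'
from h import *
im,st=prof();save(im,"w16")
E
```

```text
t 26.75 tcp [562.   26.7  89. ] jaw 88.8 w 42.2 F [-0.7 -0.3 -0.9]
[2.97 1.62]
col 290 [157 164 163 213 243 218 166 155 159 160 164 167 217 189 155 156 142 136
 134 140 152 152 155 160 160 163 165 168 209 241 246 247 248 250 249 249
 250 249]
col 350 [162 165 167 194 239 209 161 163 164 167 169 182 221 193 166 163 166 148
 139 155 158 164 162 165 169 168 167 189 234 245 247 249 249 249 250 249
 250 250]
```

View pics/w16.png

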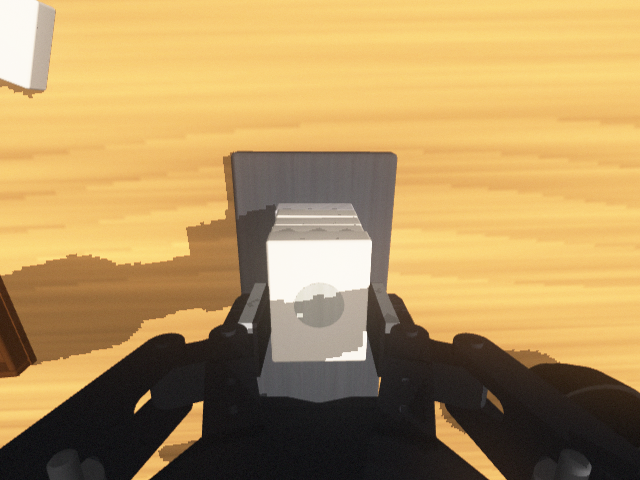

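Request:
play_rows --series '[{"fingers": 1, "dx": 1, "dy": 0, "dz": -1, "turn": 0}, {"fingers": 1, "dx": 0, "dy": 0, "dz": -1, "turn": 0}, {"fingers": 1, "dx": 0, "dy": 0, "dz": 0, "turn": 0}, {"fingers": -0.3, "dx": 0, "dy": 0, "dz": 0, "turn": 0}, {"fingers": -0.6, "dx": 0, "dy": 0, "dz": 0, "turn": 0}, {"fingers": -1, "dx": 0, "dy": 0, "dz": 0, "turn": 0}, {"fingers": -1, "dx": 0, "dy": 0, "dz": 10, "turn": 0}, {"fingers": -1, "dx": 0, "dy": 0, "dz": 32, "turn": 0}, {"fingers": -1, "dx": -5, "dy": 5, "dz": 32, "turn": 0}, {"fingers": -1, "dx": -10, "dy": 15, "dz": 0, "turn": 0}, {"fingers": -1, "dx": -10, "dy": 15, "dz": 0, "turn": 0}, {"fingers": -1, "dx": 0, "dy": 0, "dz": 0, "turn": 0}, {"fingers": -1, "dx": 0, "dy": 0, "dz": 0, "turn": 0}]'

```text
clock: 27.88
position: [0.539, 0.0622, 0.1692]
ee_rot: [0.01, 0.715, 0.699, 0.03]
contact_force: [-0.3, -0.6, 0.5]
width: 0.0852
```

```bash
python3 - <<'E'
from h import *
look("w17",(.014,.086))
si=get_image("side"); save(si,"side17"); sc=get_image("scene")
a=cv2.resize(si["pixels"][170:290,300:440],None,fx=4,fy=4,interpolation=cv2.INTER_CUBIC)
b=cv2.resize(sc["pixels"][205:275,360:425],None,fx=3.5,fy=3.5,interpolation=cv2.INTER_CUBIC)
o=np.zeros((480,790,3),np.uint8);o[:480,:560]=a;o[:b.shape[0],560:560+b.shape[1]]=b;cv2.imwrite("pics/c17.png",o[:,:,::-1])
for n,im in(("scene",sc),("side",si)):
  for l in("cast_c","cast_front"): print(n,l,[(round(m["p"],2),np.round(m["xy"]),(onz(im,m["xy"],.021)[0]*1000).round()) for m in masks_of(im,l)])
E
```

```text
t 27.88 tcp [539.   62.2 169.2] jaw 88.7 w 85.2 F [-0.3 -0.6  0.5]
tilt [3.31 1.6 ]
0.014 [(array([ 823.2, -172.4]), 54, 74, -3.8), (array([ 435. , -136.6]), 45, 61, -22.5)]
0.086 [(array([ 730. , -112.8]), 40, 55, -3.8), (array([551.5,  29.5]), 45, 76, 88.8)]
scene 0.014 [(array([505.4,  43.1]), 32, 58, 35.2), (array([ 443. , -280.7]), 52, 59, 55.8), (array([ 436.8, -143.4]), 45, 65, -22.9), (array([411.1, 296.5]), 28, 71, 86.6)]
side 0.014 [(array([ 439.9, -283.9]), 43, 58, 55.8), (array([ 434.9, -145.8]), 42, 59, -23.4)]
scene 0.086 [(array([ 528.3, -260.8]), 47, 54, 55.8), (array([ 522.6, -136.4]), 40, 59, -22.9)]
side 0.086 [(array([ 414.5, -210.3]), 38, 53, -23.4)]
scene cast_c [(0.84, array([389., 236.]), array([443., 266.,  21.]))]
scene cast_front [(0.8, array([393., 233.]), array([431., 279.,  21.]))]
side cast_c [(0.69, array([265., 212.]), array([442., 272.,  21.]))]
side cast_front [(0.57, array([261., 210.]), array([435., 281.,  21.])), (0.36, array([347., 255.]), array([575.,  35.,  21.]))]
```

View pics/c17.png

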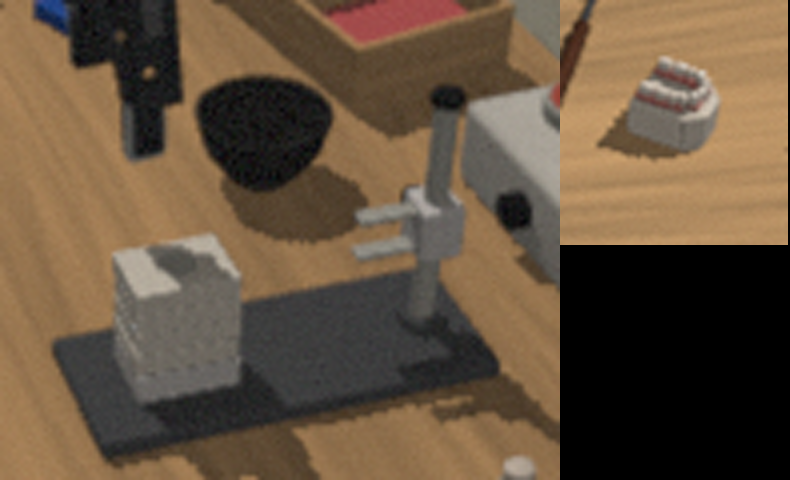

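```bash
python3 - <<'E'
from h import *
si=get_image("side");a=np.radians(-2);u=np.array([np.cos(a),np.sin(a)]);v=np.array([-u[1],u[0]]);s=np.array([.563,.0245])
f=lambda r,o,z:(proj(si,np.r_[s+u*r+v*o,z])[0]-[300,170])*4
print("stack top corners",[f(x,y,.086).round() for x,y in((-.03,-.022),(.03,-.022),(.03,.022),(-.03,.022))])
for m in(.080,.086,.092): print(m,"upper near top/bot",f(.105,-.006,m+.014).round(),f(.105,-.006,m+.010).round(),"lower",f(.105,-.006,m-.010).round(),f(.105,-.006,m-.014).round())
E
```

```text
stack top corners [array([136., 297.]), array([242., 277.]), array([214., 232.]), array([111., 251.])]
0.08 upper near top/bot [359. 225.] [359. 231.] lower [356. 260.] [356. 265.]
0.086 upper near top/bot [360. 216.] [360. 222.] lower [357. 251.] [356. 257.]
0.092 upper near top/bot [361. 207.] [360. 213.] lower [358. 242.] [357. 248.]
```

Request:
play_rows --series '[{"fingers": -1, "dx": -4, "dy": 10, "dz": 0, "turn": 0}, {"fingers": -1, "dx": -8, "dy": 22, "dz": 0, "turn": 0}, {"fingers": -1, "dx": -10, "dy": 30, "dz": 0, "turn": 0}, {"fingers": -1, "dx": -10, "dy": 30, "dz": 0, "turn": 0}, {"fingers": -1, "dx": -10, "dy": 30, "dz": 0, "turn": 0}, {"fingers": -1, "dx": -8, "dy": 30, "dz": 0, "turn": 0}, {"fingers": -1, "dx": -8, "dy": 24, "dz": 0, "turn": 0}, {"fingers": -1, "dx": -5, "dy": 16, "dz": 0, "turn": 0}, {"fingers": -1, "dx": -2, "dy": 8, "dz": 0, "turn": 0}, {"fingers": -1, "dx": 0, "dy": 0, "dz": 0, "turn": 0}, {"fingers": -1, "dx": 0, "dy": 0, "dz": 0, "turn": 0}]'

```text
clock: 29.3
position: [0.4667, 0.2733, 0.1668]
ee_rot: [0.008, 0.717, 0.697, 0.029]
contact_force: [0.7, 1.1, 0.6]
width: 0.0853
```

```bash
python3 - <<'E'
from h import *
st=stat();print(ax(st)); im=get_image("wrist"); save(im,"w18")
for m in masks_of(im,"cast_c"): 
    print(m["p"],m["xy"])
    c=max(cv2.findContours(m["region"].astype(np.uint8),0,1)[0],key=len)
    for z in(.0,.028): print(z,[np.round(q) for q in cv2.minAreaRect((onz(im,c[:,0,:],z,st)[:,:2]*1000).astype(np.float32))])
sc=get_image("scene");si=get_image("side")
for n,i in(("scene",sc),("side",si)):print(n,[r for r in rects(i,z=.086) if 540<r[0][0]<590])
E
```

```text
t 29.3 tcp [466.7 273.3 166.8] jaw 88.4 w 85.3 F [0.7 1.1 0.6]
[3.04 1.71]
0.64 [317.8, 177.7]
0.0 [array([438., 279.]), array([61., 52.]), np.float64(48.0)]
0.028 [array([433., 279.]), array([55., 47.]), np.float64(48.0)]
scene []
side []
```

View pics/w18.png

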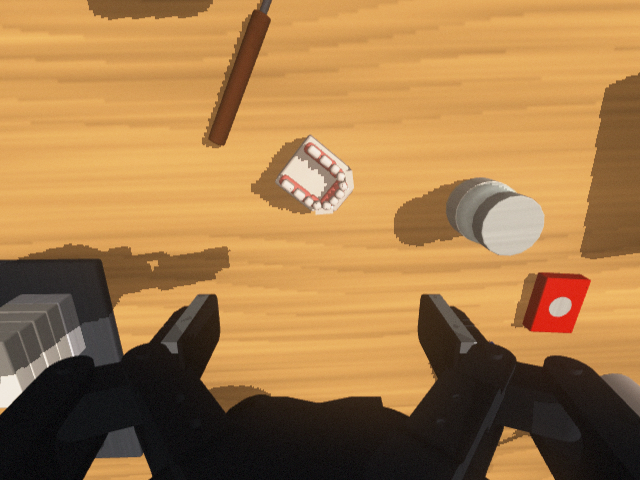

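Request:
play_rows --series '[{"fingers": -1, "dx": -3, "dy": 0, "dz": -5, "turn": 0.04}, {"fingers": -1, "dx": -4, "dy": 0, "dz": -10, "turn": 0.08}, {"fingers": -1, "dx": -4, "dy": 0, "dz": -10, "turn": 0.1}, {"fingers": -1, "dx": -4, "dy": 0, "dz": -10, "turn": 0.1}, {"fingers": -1, "dx": -4, "dy": 0, "dz": -10, "turn": 0.1}, {"fingers": -1, "dx": -4, "dy": 0, "dz": -10, "turn": 0.1}, {"fingers": -1, "dx": -4, "dy": 0, "dz": -10, "turn": 0.1}, {"fingers": -1, "dx": -3, "dy": 0, "dz": -8, "turn": 0.1}, {"fingers": -1, "dx": -2, "dy": 0, "dz": -5, "turn": 0.07}, {"fingers": -1, "dx": 0, "dy": 0, "dz": 0, "turn": 0.04}, {"fingers": -1, "dx": 0, "dy": 0, "dz": 0, "turn": 0}, {"fingers": -1, "dx": 0, "dy": 0, "dz": 0, "turn": 0}]'

```text
clock: 30.5
position: [0.441, 0.2599, 0.0865]
ee_rot: [-0.005, 0.367, 0.93, 0.032]
contact_force: [1.1, 0.3, -0.3]
width: 0.0854
```

```bash
python3 - <<'E'
from h import *
st=stat();print(ax(st)); im=get_image("wrist"); save(im,"w19")
for m in masks_of(im,"cast_c"): 
    print(m["p"],m["xy"])
    c=max(cv2.findContours(m["region"].astype(np.uint8),0,1)[0],key=len)
    for z in(.0,.028): print(z,[np.round(q) for q in cv2.minAreaRect((onz(im,c[:,0,:],z,st)[:,:2]*1000).astype(np.float32))])
sc=get_image("scene");si=get_image("side")
for n,i in(("scene",sc),("side",si)):print(n,[r for r in rects(i,z=.086,vmin=130) if 540<r[0][0]<590])
E
```

```text
t 30.5 tcp [441.  259.9  86.5] jaw 137.0 w 85.4 F [ 1.1  0.3 -0.3]
[0.81 3.61]
0.87 [343.5, 262.5]
0.0 [array([439., 288.]), array([73., 52.]), np.float64(49.0)]
0.028 [array([433., 276.]), array([63., 45.]), np.float64(49.0)]
scene [(array([564.9,  26. ]), 44, 60, 89.0)]
side [(array([564.5,  24.5]), 44, 55, 87.6)]
```

View pics/w19.png

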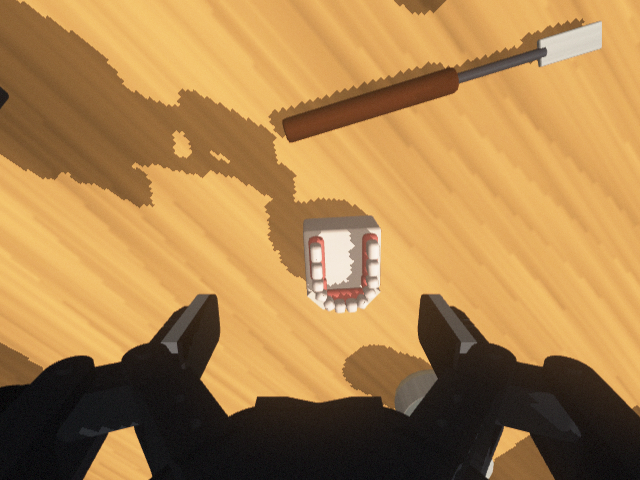

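```bash
python3 - <<'E'
from h import *
st=stat();im=get_image("wrist")
g=cv2.cvtColor(im["pixels"],cv2.COLOR_RGB2GRAY);print(g[210:240,342]);print(g[245,296:312],g[245,372:390])
P=onz(im,[(304,230),(379.5,229.5)],.028,st)[:,:2]*1000;print(P,np.hypot(*(P[1]-P[0])),np.degrees(np.arctan2(*(P[1]-P[0])[::-1])))
m=P.mean(0);a=np.radians(47.5);print("grasp",m+20*np.array([np.cos(a),np.sin(a)]), "c",m+26*np.array([np.cos(a),np.sin(a)]))
B=onz(im,[(304.5,217.5),(375.5,217)],.0,st)[:,:2]*1000;print("bottom",B,B.mean(0))
E
```

```text
t 30.7 tcp [441.1 260.7  86.9] jaw 137.1 w 85.5 F [0.1 0.1 0. ]
[122 121 123 122 122 119 114 111 114 115 113 114 112 113 115 108 111 126
 164 193 214 231 233 234 234 234 234 233 232 234]
[114 115 116 120 119 119 116 112 132 144 147 142  87  97 109 123] [231 234 238 239 240 238 222 236 194 193 198 195 194 198 198 196 195 193]
[[433.37555021 244.35484501]
 [401.40380232 274.36483614]] 43.84965485988655 136.8128383356661
grasp [430.90148042 274.10538731] c [434.95502166 278.52905133]
bottom [[433.83330911 245.03929835]
 [399.63912745 277.02608983]] [416.73621828 261.03269409]
```

Request:
play_rows --series '[{"fingers": -1, "dx": -3, "dy": 5, "dz": -6, "turn": 0}, {"fingers": -1, "dx": -3, "dy": 5, "dz": -10, "turn": 0}, {"fingers": -1, "dx": -2, "dy": 4, "dz": -10, "turn": 0}, {"fingers": -1, "dx": 0, "dy": 0, "dz": -10, "turn": 0}, {"fingers": -1, "dx": 0, "dy": 0, "dz": -8, "turn": 0}, {"fingers": -1, "dx": 0, "dy": 0, "dz": -5, "turn": 0}, {"fingers": -1, "dx": 0, "dy": 0, "dz": 0, "turn": 0}, {"fingers": -1, "dx": 0, "dy": 0, "dz": 0, "turn": 0}]'

```text
clock: 31.42
position: [0.4321, 0.2779, 0.0355]
ee_rot: [-0.004, 0.367, 0.93, 0.034]
contact_force: [-0.2, 0.3, 0.1]
width: 0.0856
```

```bash
python3 - <<'E'
from h import *
st=stat();print(ax(st)); im=get_image("wrist"); save(im,"w20")
E
```

```text
t 31.42 tcp [432.1 277.9  35.5] jaw 137.0 w 85.6 F [-0.2  0.3  0.1]
[1.01 3.75]
```

Request:
play_rows --series '[{"fingers": -1, "dx": 0, "dy": -1, "dz": -5, "turn": 0}, {"fingers": -1, "dx": 0, "dy": -1, "dz": -7, "turn": 0}, {"fingers": -1, "dx": 0, "dy": 0, "dz": -5, "turn": 0}, {"fingers": -1, "dx": 0, "dy": 0, "dz": -2, "turn": 0}, {"fingers": -1, "dx": 0, "dy": 0, "dz": 0, "turn": 0}, {"fingers": -0.3, "dx": 0, "dy": 0, "dz": 0, "turn": 0}]'

```text
clock: 31.97
position: [0.4335, 0.2757, 0.0158]
ee_rot: [-0.003, 0.367, 0.93, 0.035]
contact_force: [-0.0, -0.5, 0.1]
width: 0.0757
```

```bash
python3 - <<'E'
from h import *
st=stat();print(ax(st)); im=get_image("wrist"); save(im,"w20")
E
```

```text
t 31.97 tcp [433.5 275.7  15.8] jaw 137.0 w 75.7 F [-0.  -0.5  0.1]
[1.18 3.82]
```

View pics/w20.png

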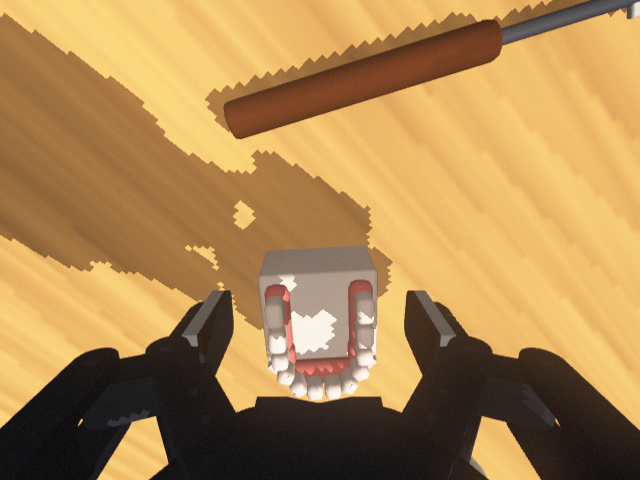

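Request:
play_rows --series '[{"fingers": 0.2, "dx": 0, "dy": 0, "dz": 0, "turn": 0}, {"fingers": 1, "dx": 0, "dy": 0, "dz": 0, "turn": 0}, {"fingers": 1, "dx": 0, "dy": 0, "dz": 0, "turn": 0}, {"fingers": 1, "dx": 0, "dy": 0, "dz": 0, "turn": 0}, {"fingers": 1, "dx": 0, "dy": 0, "dz": 0, "turn": 0}, {"fingers": 1, "dx": 0, "dy": 0, "dz": 8, "turn": 0}, {"fingers": 1, "dx": 0, "dy": 0, "dz": 18, "turn": 0}, {"fingers": 1, "dx": 0, "dy": 0, "dz": 24, "turn": 0}, {"fingers": 1, "dx": 0, "dy": 0, "dz": 24, "turn": 0}, {"fingers": 1, "dx": 0, "dy": 0, "dz": 24, "turn": 0}, {"fingers": 1, "dx": 0, "dy": 0, "dz": 15, "turn": 0}, {"fingers": 1, "dx": 0, "dy": 0, "dz": 5, "turn": 0}, {"fingers": 1, "dx": 0, "dy": 0, "dz": 0, "turn": 0}, {"fingers": 1, "dx": 0, "dy": 0, "dz": 0, "turn": 0}]' --squeeze 45

```text
clock: 33.18
position: [0.4306, 0.2745, 0.1413]
ee_rot: [-0.004, 0.367, 0.93, 0.034]
contact_force: [0.7, 0.1, -1.5]
width: 0.0455
```

```bash
python3 - <<'E'
from h import *
st=stat();print(ax(st))
E
```

```text
t 33.18 tcp [430.6 274.5 141.3] jaw 137.0 w 45.5 F [ 0.7  0.1 -1.5]
[1.02 3.73]
```

Held. Travel to about (559, 27).

Request:
play_rows --series '[{"fingers": 1, "dx": 4, "dy": -8, "dz": 0, "turn": -0.03}, {"fingers": 1, "dx": 8, "dy": -16, "dz": 0, "turn": -0.06}, {"fingers": 1, "dx": 12, "dy": -24, "dz": 0, "turn": -0.08}, {"fingers": 1, "dx": 12, "dy": -24, "dz": 0, "turn": -0.08}, {"fingers": 1, "dx": 12, "dy": -24, "dz": 0, "turn": -0.08}, {"fingers": 1, "dx": 12, "dy": -24, "dz": 0, "turn": -0.08}, {"fingers": 1, "dx": 12, "dy": -24, "dz": 0, "turn": -0.08}, {"fingers": 1, "dx": 12, "dy": -24, "dz": 0, "turn": -0.08}, {"fingers": 1, "dx": 12, "dy": -24, "dz": 0, "turn": -0.08}, {"fingers": 1, "dx": 10, "dy": -22, "dz": 0, "turn": -0.08}, {"fingers": 1, "dx": 8, "dy": -14, "dz": 0, "turn": -0.06}, {"fingers": 1, "dx": 3, "dy": -6, "dz": 0, "turn": -0.03}, {"fingers": 1, "dx": 0, "dy": 0, "dz": 0, "turn": 0}, {"fingers": 1, "dx": 0, "dy": 0, "dz": 0, "turn": 0}]'

```text
clock: 34.35
position: [0.5407, 0.0206, 0.1219]
ee_rot: [-0.003, 0.727, 0.686, 0.021]
contact_force: [-0.0, -0.2, -1.2]
width: 0.0454
```

```bash
python3 - <<'E'
from h import *
st=stat();print(ax(st)); save(get_image("wrist"),"w21")
E
```

```text
t 34.35 tcp [540.7  20.6 121.9] jaw 86.7 w 45.4 F [-0.  -0.2 -1.2]
[1.52 1.97]
```

Request:
play_rows --series '[{"fingers": 1, "dx": 6, "dy": 2, "dz": -2, "turn": 0.028}, {"fingers": 1, "dx": 6, "dy": 2, "dz": -3, "turn": 0}, {"fingers": 1, "dx": 4, "dy": 1, "dz": -3, "turn": 0}, {"fingers": 1, "dx": 2, "dy": 0, "dz": -2, "turn": 0}, {"fingers": 1, "dx": 0, "dy": 0, "dz": 0, "turn": 0}, {"fingers": 1, "dx": 0, "dy": 0, "dz": 0, "turn": 0}]'

```text
clock: 34.9
position: [0.5585, 0.0312, 0.1102]
ee_rot: [-0.005, 0.713, 0.7, 0.021]
contact_force: [-0.2, -0.2, -1.7]
width: 0.0457
```

```bash
python3 - <<'E'
from h import *
st=stat();print(ax(st)); im=get_image("wrist");save(im,"w22")
sc=get_image("scene");si=get_image("side")
a=cv2.resize(im["pixels"][200:420,200:440],None,fx=2,fy=2)
b=cv2.resize(si["pixels"][190:290,305:410],None,fx=3.4,fy=3.4,interpolation=cv2.INTER_CUBIC)
o=np.zeros((440,840,3),np.uint8);o[:440,:480]=a;o[:b.shape[0],480:480+b.shape[1]]=b;cv2.imwrite("pics/c22.png",cv2.cvtColor(o[:,:800],cv2.COLOR_RGB2BGR))
E
```

```text
t 34.9 tcp [558.5  31.2 110.2] jaw 89.0 w 45.7 F [-0.2 -0.2 -1.7]
[1.31 2.12]
```

View pics/c22.png

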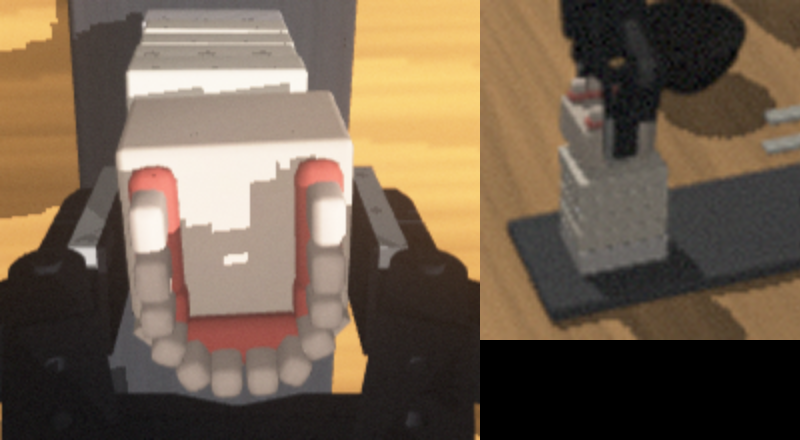

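```bash
python3 - <<'E'
from h import *
st=stat();im=get_image("wrist");zb=st["position"][2]-.0158
print("stack back",onz(im,[(264,234.8),(352.5,234)],.086,st)*1000)
print("cast bottom back",onz(im,[(264.5,248.5),(367.5,247)],zb,st)*1000)
print("cast top back",onz(im,[(259,274.5),(376,272)],zb+.028,st)*1000)
E
```

```text
t 35.05 tcp [558.4  30.8 110.5] jaw 89.0 w 45.5 F [ 0.  -0.1 -1. ]
stack back [[529.96982145   7.14318646  86.        ]
 [530.84837223  49.13794036  86.        ]]
cast bottom back [[533.76502422   8.099058    94.6599753 ]
 [534.54330909  54.8961503   94.6599753 ]]
cast top back [[534.05059029   9.18416938 122.6599753 ]
 [534.5866712   53.16710874 122.6599753 ]]
```

Request:
play_rows --series '[{"fingers": 1, "dx": 0, "dy": -2, "dz": -2, "turn": -0.01}, {"fingers": 1, "dx": 0, "dy": -1, "dz": -2, "turn": 0}, {"fingers": 1, "dx": 0, "dy": 0, "dz": -2, "turn": 0}, {"fingers": 1, "dx": 0, "dy": 0, "dz": 0, "turn": 0}, {"fingers": 1, "dx": 0, "dy": 0, "dz": 0, "turn": 0}]'

```text
clock: 35.52
position: [0.558, 0.0268, 0.1044]
ee_rot: [-0.004, 0.718, 0.696, 0.021]
contact_force: [-0.1, -0.2, -0.8]
width: 0.0452
```

```bash
python3 - <<'E'
from h import *
st=stat();print(ax(st))
E
```

```text
t 35.52 tcp [558.   26.8 104.4] jaw 88.3 w 45.2 F [-0.1 -0.2 -0.8]
[1.4  2.07]
```

Request:
play_rows --series '[{"fingers": 1, "dx": 0, "dy": 0.5, "dz": -1.5, "turn": 0}, {"fingers": 1, "dx": 0, "dy": 0, "dz": -1, "turn": 0}, {"fingers": 1, "dx": 0, "dy": 0, "dz": 0, "turn": 0}, {"fingers": 1, "dx": 0, "dy": 0, "dz": 0, "turn": 0}]'

```text
clock: 35.85
position: [0.5591, 0.027, 0.1038]
ee_rot: [-0.003, 0.718, 0.696, 0.022]
contact_force: [-0.3, 0.3, -2.0]
width: 0.0454
```

```bash
python3 - <<'E'
from h import *
st=stat();print(ax(st))
E
```

```text
t 35.85 tcp [559.1  27.  103.8] jaw 88.2 w 45.4 F [-0.3  0.3 -2. ]
[1.58 2.04]
```

Request:
play_rows --series '[{"fingers": 1, "dx": 0, "dy": 0, "dz": -2, "turn": 0}, {"fingers": 1, "dx": 0, "dy": 0, "dz": 0, "turn": 0}, {"fingers": 1, "dx": 0, "dy": 0, "dz": 0, "turn": 0}]'

```text
clock: 36.1
position: [0.5599, 0.0271, 0.1034]
ee_rot: [-0.002, 0.718, 0.696, 0.023]
contact_force: [-0.6, -0.5, -0.5]
width: 0.0456
```

```bash
python3 - <<'E'
from h import *
st=stat();print(ax(st))
E
```

```text
t 36.1 tcp [559.9  27.1 103.4] jaw 88.3 w 45.6 F [-0.6 -0.5 -0.5]
[1.75 2.04]
```

Request:
play_rows --series '[{"fingers": 1, "dx": -1, "dy": 0, "dz": -3, "turn": 0}, {"fingers": 1, "dx": 0, "dy": 0, "dz": 0, "turn": 0}, {"fingers": 1, "dx": 0, "dy": 0, "dz": 0, "turn": 0}]'

```text
clock: 36.35
position: [0.5608, 0.0272, 0.1033]
ee_rot: [-0.0, 0.717, 0.696, 0.025]
contact_force: [-0.6, 1.2, -1.7]
width: 0.0451
```

```bash
python3 - <<'E'
from h import *
st=stat();print(ax(st));im=get_image("wrist");save(im,"w23")
g=cv2.cvtColor(im["pixels"],cv2.COLOR_RGB2GRAY);print(g[225:285,285]);print(g[225:285,350])
E
```

```text
t 36.35 tcp [560.8  27.2 103.3] jaw 88.3 w 45.1 F [-0.6  1.2 -1.7]
[2.08 2.03]
[125 150 152 150 150 155 160 160 173 228 243 246 248 248 248 248 248 248
 248 248 249 247 228 169 143 144 143 144 146 147 145 149 149 150 151 153
 151 151 154 153 153 155 157 154 156 155 180 209 234 241 242 243 244 244
 244 244 245 218 151 138]
[157 155 157 159 159 160 162 181 232 244 246 249 249 249 248 249 249 248
 249 220 162 153 152 153 156 156 151 156 154 154 155 156 158 152 158 156
 157 160 156 156 158 155 156 162 187 217 235 240 240 242 244 209 165 164
 164 148 115  96  96 101]
```

```bash
python3 - <<'E'
from h import *
st=stat();im=get_image("wrist")
print("stack",onz(im,[(318,233.3)],.086,st)[0]*1000,"cast",[onz(im,[(318,246.3)],z,st)[0]*1000 for z in(.0865,.0885)],onz(im,[(318,270.3)],.115,st)[0]*1000)
E
```

```text
t 36.4 tcp [560.7  27.2 103. ] jaw 88.3 w 45.0 F [-0.   0.3 -0.2]
stack [530.1144589   29.14798719  86.        ] cast [array([536.1658375 ,  28.94949338,  86.5       ]), array([535.43150975,  28.89816985,  88.5       ])] [535.26276525  27.93342528 115.        ]
```

Request:
play_rows --series '[{"fingers": 1, "dx": -2, "dy": 0, "dz": 1, "turn": 0}, {"fingers": 1, "dx": 0, "dy": 0, "dz": -2, "turn": 0}, {"fingers": 1, "dx": 0, "dy": 0, "dz": 0, "turn": 0}]'

```text
clock: 36.7
position: [0.5582, 0.0273, 0.103]
ee_rot: [-0.001, 0.717, 0.696, 0.025]
contact_force: [0.3, 0.0, 0.9]
width: 0.0454
```

```bash
python3 - <<'E'
from h import *
st=stat();print(ax(st))
E
```

```text
t 36.7 tcp [558.2  27.3 103. ] jaw 88.3 w 45.4 F [0.3 0.  0.9]
[2.   2.04]
```

Request:
play_rows --series '[{"fingers": 0, "dx": 0, "dy": 0, "dz": 0, "turn": 0}, {"fingers": -0.3, "dx": 0, "dy": 0, "dz": 0, "turn": 0}, {"fingers": -0.6, "dx": 0, "dy": 0, "dz": 0, "turn": 0}, {"fingers": -1, "dx": 0, "dy": 0, "dz": 0, "turn": 0}, {"fingers": -1, "dx": 0, "dy": 0, "dz": 0, "turn": 0}, {"fingers": -1, "dx": 0, "dy": 0, "dz": 6, "turn": 0}, {"fingers": -1, "dx": 0, "dy": 0, "dz": 15, "turn": 0}, {"fingers": -1, "dx": 0, "dy": 0, "dz": 20, "turn": 0}, {"fingers": -1, "dx": 0, "dy": 0, "dz": 20, "turn": 0}, {"fingers": -1, "dx": 0, "dy": 0, "dz": 10, "turn": 0}, {"fingers": -1, "dx": 0, "dy": 0, "dz": 0, "turn": 0}, {"fingers": -1, "dx": 0, "dy": 0, "dz": 0, "turn": 0}]'

```text
clock: 37.7
position: [0.5558, 0.0273, 0.1753]
ee_rot: [-0.003, 0.717, 0.696, 0.023]
contact_force: [-0.6, 0.1, -0.2]
width: 0.0857
```

```bash
python3 - <<'E'
from h import *
st=stat();print(ax(st)); im=get_image("wrist");save(im,"w24")
sc=get_image("scene");si=get_image("side")
a=cv2.resize(im["pixels"][120:360,200:440],None,fx=1.9,fy=1.9)
b=cv2.resize(si["pixels"][190:290,305:410],None,fx=3.2,fy=3.2,interpolation=cv2.INTER_CUBIC)
o=np.zeros((456,800,3),np.uint8);o[:456,:456]=a;o[:b.shape[0],460:460+b.shape[1]]=b;cv2.imwrite("pics/c24.png",cv2.cvtColor(o,cv2.COLOR_RGB2BGR))
for n,i in(("scene",sc),("side",si)):print(n,[r for r in rects(i) if r[0][1]<-100 and 380<r[0][0]<640 and r[0][1]>-400])
E
```

```text
t 37.7 tcp [555.8  27.3 175.3] jaw 88.3 w 85.7 F [-0.6  0.1 -0.2]
[1.63 2.07]
scene [(array([ 441.4, -282.9]), 46, 60, 56.8), (array([ 436.5, -144.7]), 45, 62, -22.9)]
side [(array([ 439.9, -283.9]), 43, 58, 55.9), (array([ 434.7, -145.7]), 43, 59, -23.6)]
```

View pics/c24.png

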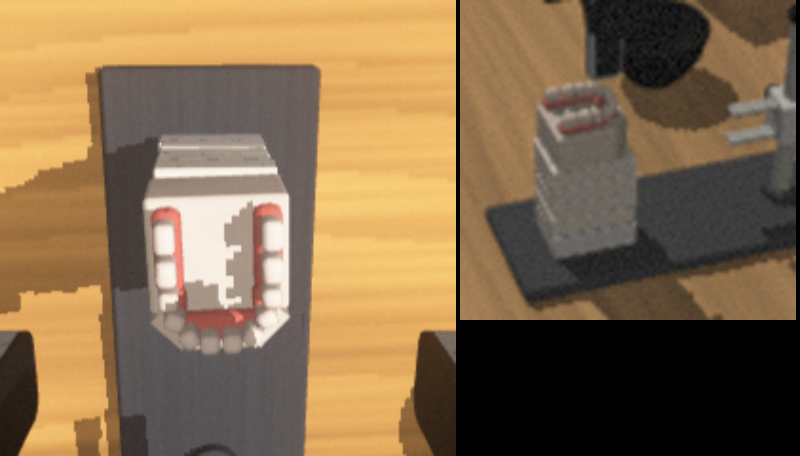

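Request:
play_rows --series '[{"fingers": -1, "dx": -3, "dy": -4, "dz": 0, "turn": -0.05}, {"fingers": -1, "dx": -6, "dy": -8, "dz": 0, "turn": -0.1}, {"fingers": -1, "dx": -7, "dy": -10, "dz": 0, "turn": -0.11}, {"fingers": -1, "dx": -7, "dy": -10, "dz": 0, "turn": -0.11}, {"fingers": -1, "dx": -7, "dy": -10, "dz": 0, "turn": -0.11}, {"fingers": -1, "dx": -7, "dy": -10, "dz": 0, "turn": -0.11}, {"fingers": -1, "dx": -7, "dy": -10, "dz": 0, "turn": -0.11}, {"fingers": -1, "dx": -7, "dy": -10, "dz": 0, "turn": -0.11}, {"fingers": -1, "dx": -7, "dy": -10, "dz": -10, "turn": -0.11}, {"fingers": -1, "dx": -7, "dy": -10, "dz": -10, "turn": -0.11}, {"fingers": -1, "dx": -7, "dy": -10, "dz": -10, "turn": -0.11}, {"fingers": -1, "dx": -7, "dy": -10, "dz": -10, "turn": -0.11}, {"fingers": -1, "dx": -7, "dy": -10, "dz": -10, "turn": -0.11}, {"fingers": -1, "dx": -7, "dy": -10, "dz": -10, "turn": -0.11}, {"fingers": -1, "dx": -7, "dy": -10, "dz": -10, "turn": -0.11}, {"fingers": -1, "dx": -7, "dy": -10, "dz": -10, "turn": -0.11}, {"fingers": -1, "dx": -6, "dy": -9, "dz": -10, "turn": -0.11}, {"fingers": -1, "dx": -3, "dy": -4, "dz": -5, "turn": -0.06}, {"fingers": -1, "dx": 0, "dy": 0, "dz": 0, "turn": 0}, {"fingers": -1, "dx": 0, "dy": 0, "dz": 0, "turn": 0}]'

```text
clock: 39.52
position: [0.4202, -0.1397, 0.0562]
ee_rot: [0.004, 0.979, -0.205, 0.005]
contact_force: [-0.3, 0.2, -0.8]
width: 0.0853
```

```bash
python3 - <<'E'
from h import *
look("w25",(.014,))
E
```

```text
t 39.52 tcp [ 420.2 -139.7   56.2] jaw -23.6 w 85.3 F [-0.3  0.2 -0.8]
tilt [ 0.45 -0.57]
0.014 [(array([ 433.9, -141.9]), 43, 61, -22.6)]
scene 0.014 [(array([ 436.9, -143.1]), 45, 65, -22.9), (array([436.6,  44.3]), 44, 78, -87.1)]
side 0.014 [(array([ 434.7, -145.9]), 43, 59, -23.6)]
```

Request:
play_rows --series '[{"fingers": -1, "dx": 4, "dy": -1, "dz": -5, "turn": 0}, {"fingers": -1, "dx": 5, "dy": -1, "dz": -8, "turn": 0}, {"fingers": -1, "dx": 4, "dy": -1, "dz": -8, "turn": 0}, {"fingers": -1, "dx": 1, "dy": 0, "dz": -7, "turn": 0}, {"fingers": -1, "dx": 0, "dy": 0, "dz": -4, "turn": 0}, {"fingers": -1, "dx": 0, "dy": 0, "dz": -2, "turn": 0}, {"fingers": -1, "dx": 0, "dy": 0, "dz": 0, "turn": 0}, {"fingers": -1, "dx": 0, "dy": 0, "dz": 0, "turn": 0}]'

```text
clock: 40.33
position: [0.4391, -0.1422, 0.0198]
ee_rot: [0.005, 0.979, -0.202, 0.007]
contact_force: [-0.3, 0.7, 0.4]
width: 0.0859
```

Request:
play_rows --series '[{"fingers": -1, "dx": -2, "dy": 0, "dz": -3, "turn": 0}, {"fingers": -1, "dx": -2, "dy": -1, "dz": -3, "turn": 0}, {"fingers": -1, "dx": 0, "dy": 0, "dz": 0, "turn": 0}, {"fingers": -1, "dx": 0, "dy": 0, "dz": 0, "turn": 0}]'

```text
clock: 40.67
position: [0.4344, -0.1433, 0.0136]
ee_rot: [0.005, 0.979, -0.202, 0.008]
contact_force: [-0.2, 0.7, -0.3]
width: 0.0852
```

Request:
play_rows --series '[{"fingers": 0.2, "dx": 0, "dy": 0, "dz": 0, "turn": 0}, {"fingers": 1, "dx": 0, "dy": 0, "dz": 0, "turn": 0}, {"fingers": 1, "dx": 0, "dy": 0, "dz": 0, "turn": 0}, {"fingers": 1, "dx": 0, "dy": 0, "dz": 0, "turn": 0}, {"fingers": 1, "dx": 0, "dy": 0, "dz": 10, "turn": 0}, {"fingers": 1, "dx": 3, "dy": -2, "dz": 20, "turn": -0.05}, {"fingers": 1, "dx": 8, "dy": -6, "dz": 20, "turn": -0.1}, {"fingers": 1, "dx": 14, "dy": -11, "dz": 20, "turn": -0.11}, {"fingers": 1, "dx": 16, "dy": -12, "dz": 8, "turn": -0.11}, {"fingers": 1, "dx": 16, "dy": -12, "dz": 0, "turn": -0.11}, {"fingers": 1, "dx": 16, "dy": -12, "dz": 0, "turn": -0.11}, {"fingers": 1, "dx": 16, "dy": -12, "dz": 0, "turn": -0.11}, {"fingers": 1, "dx": 16, "dy": -12, "dz": 0, "turn": -0.11}, {"fingers": 1, "dx": 16, "dy": -12, "dz": 0, "turn": -0.11}, {"fingers": 1, "dx": 14, "dy": -11, "dz": 0, "turn": -0.11}, {"fingers": 1, "dx": 8, "dy": -6, "dz": 0, "turn": -0.1}, {"fingers": 1, "dx": 4, "dy": -3, "dz": 0, "turn": -0.04}, {"fingers": 1, "dx": 0, "dy": 0, "dz": 0, "turn": 0}, {"fingers": 1, "dx": 0, "dy": 0, "dz": 0, "turn": 0}]' --squeeze 40

```text
clock: 42.25
position: [0.5845, -0.2576, 0.0955]
ee_rot: [-0.004, -0.684, 0.729, -0.004]
contact_force: [-0.9, 0.2, -0.5]
width: 0.0427
```

```bash
python3 - <<'E'
from h import *
st=stat();print(ax(st)); im=get_image("wrist");save(im,"w26")
for n in("scene","side"):
    i=get_image(n);hsv=cv2.cvtColor(i["pixels"],cv2.COLOR_RGB2HSV)
    for m in masks_of(i,"tray_in")[:1]:
        c=max(cv2.findContours(m["region"].astype(np.uint8),0,1)[0],key=len)
        print(n,m["p"],m["xy"],m["region"].sum(),[np.round(q) for q in cv2.minAreaRect((onz(i,c[:,0,:],.018)[:,:2]*1000).astype(np.float32))])
E
```

```text
t 42.25 tcp [ 584.5 -257.6   95.5] jaw -93.6 w 42.7 F [-0.9  0.2 -0.5]
[-0.03 -0.59]
scene 0.61 [140.8, 315.9] 5835 [array([ 601., -305.]), array([146., 233.]), np.float64(3.0)]
side 0.51 [364.2, 204.6] 738 [array([705., 229.]), array([136.,  88.]), np.float64(68.0)]
```

View pics/w26.png

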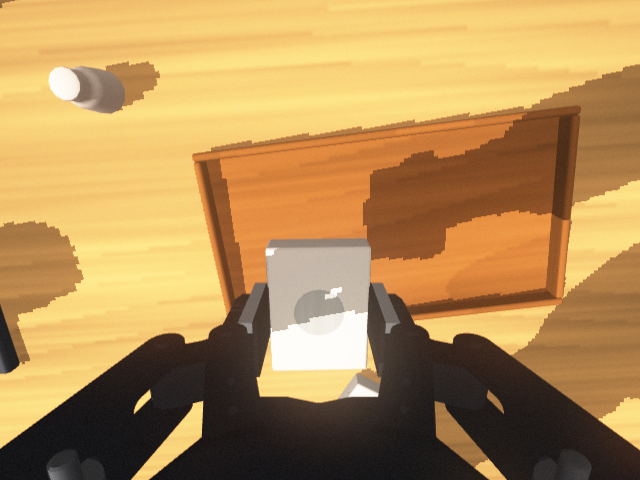

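```bash
python3 - <<'E'
from h import *
st=stat();im=get_image("wrist")
P=onz(im,[(195,157),(579,109),(562,297),(228,300)],.018,st)[:,:2]*1000;print(P.round());c=(P[0]+P[2])/2;print("centre",c)
d=P[1]-P[0];print(np.hypot(*d),np.hypot(*(P[2]-P[1])),np.degrees(np.arctan2(d[1],d[0])))
print("held",onz(im,[(268,246.),(370,246),(367,369),(272,369)],.0955,st)*1000)
E
```

```text
t 42.5 tcp [ 584.1 -257.2   96. ] jaw -93.7 w 42.6 F [0.6 0.1 0.3]
[[ 648. -187.]
 [ 661. -414.]
 [ 540. -421.]
 [ 553. -194.]]
centre [ 594.16745619 -304.35668851]
227.3614828287808 121.53491811780849 -86.79873373171903
held [[ 614.22995776 -237.92081891   95.5       ]
 [ 611.45318455 -279.44804796   95.5       ]
 [ 552.20755558 -276.85998774   95.5       ]
 [ 555.2885283  -233.4834558    95.5       ]]
```

Request:
play_rows --series '[{"fingers": 1, "dx": 2, "dy": -1, "dz": -5, "turn": 0.06}, {"fingers": 1, "dx": 2, "dy": -1, "dz": -10, "turn": 0.06}, {"fingers": 1, "dx": 2, "dy": 0, "dz": -12, "turn": 0}, {"fingers": 1, "dx": 0, "dy": 0, "dz": -12, "turn": 0}, {"fingers": 1, "dx": 0, "dy": 0, "dz": -10, "turn": 0}, {"fingers": 1, "dx": 0, "dy": 0, "dz": -5, "turn": 0}, {"fingers": 1, "dx": 0, "dy": 0, "dz": 0, "turn": 0}, {"fingers": 1, "dx": 0, "dy": 0, "dz": 0, "turn": 0}]'

```text
clock: 43.22
position: [0.5894, -0.2578, 0.0401]
ee_rot: [0.003, 0.727, -0.686, 0.005]
contact_force: [-0.1, 0.4, -0.8]
width: 0.0428
```

Request:
play_rows --series '[{"fingers": 1, "dx": 0, "dy": -1, "dz": -5, "turn": 0}, {"fingers": 1, "dx": 0, "dy": -1, "dz": -6, "turn": 0}, {"fingers": 1, "dx": 0, "dy": 0, "dz": -4, "turn": 0}, {"fingers": 1, "dx": 0, "dy": 0, "dz": -2, "turn": 0}, {"fingers": 1, "dx": 0, "dy": 0, "dz": 0, "turn": 0}, {"fingers": 1, "dx": 0, "dy": 0, "dz": 0, "turn": 0}]'

```text
clock: 43.72
position: [0.5903, -0.2606, 0.0227]
ee_rot: [0.003, 0.727, -0.687, 0.006]
contact_force: [-0.9, 0.1, -0.7]
width: 0.0425
```

Request:
play_rows --series '[{"fingers": 1, "dx": 0, "dy": 0, "dz": -3, "turn": 0}, {"fingers": 1, "dx": 0, "dy": 0, "dz": 0, "turn": 0}, {"fingers": 0, "dx": 0, "dy": 0, "dz": 0, "turn": 0}, {"fingers": -0.2, "dx": 0, "dy": 0, "dz": 0, "turn": 0}, {"fingers": -0.2, "dx": 0, "dy": 0, "dz": 6, "turn": 0}, {"fingers": -0.2, "dx": 0, "dy": 0, "dz": 18, "turn": 0}, {"fingers": -0.5, "dx": 0, "dy": 0, "dz": 22, "turn": 0}, {"fingers": -1, "dx": -7, "dy": -1, "dz": 20, "turn": -0.04}, {"fingers": -1, "dx": -14, "dy": -2, "dz": 5, "turn": -0.07}, {"fingers": -1, "dx": -18, "dy": -3, "dz": 0, "turn": -0.08}, {"fingers": -1, "dx": -18, "dy": -3, "dz": 0, "turn": -0.08}, {"fingers": -1, "dx": -18, "dy": -3, "dz": 0, "turn": -0.08}, {"fingers": -1, "dx": -18, "dy": -3, "dz": 0, "turn": -0.08}, {"fingers": -1, "dx": -18, "dy": -3, "dz": -5, "turn": -0.08}, {"fingers": -1, "dx": -16, "dy": -2, "dz": -8, "turn": -0.07}, {"fingers": -1, "dx": -8, "dy": -1, "dz": -8, "turn": -0.04}, {"fingers": -1, "dx": -3, "dy": 0, "dz": -4, "turn": -0.02}, {"fingers": -1, "dx": 0, "dy": 0, "dz": 0, "turn": 0}, {"fingers": -1, "dx": 0, "dy": 0, "dz": 0, "turn": 0}]'

```text
clock: 45.3
position: [0.451, -0.284, 0.0795]
ee_rot: [-0.002, -0.461, 0.887, -0.014]
contact_force: [0.1, 0.5, 0.8]
width: 0.0852
```

```bash
python3 - <<'E'
from h import *
look("w27",(.014,.019))
sc=get_image("scene");si=get_image("side");print("brush",onz(sc,[(183,247)],.01)*1000,onz(si,[(303,373)],.01)*1000,"flask",onz(sc,[(93,275)],0)*1000)
E
```

```text
t 45.3 tcp [ 451.  -284.    79.5] jaw -125.1 w 85.2 F [0.1 0.5 0.8]
tilt [ 0.51 -1.54]
0.014 [(array([ 439.4, -282.6]), 43, 59, 56.1), (array([ 590.7, -259.1]), 44, 61, -86.1)]
0.019 [(array([ 441.2, -283.5]), 42, 58, 56.1), (array([ 588.6, -260.7]), 43, 59, -86.1)]
scene 0.014 [(array([ 586.3, -261.9]), 44, 62, -85.5), (array([ 441.4, -282.9]), 46, 60, 56.8), (array([436.6,  44.3]), 44, 78, -87.1)]
side 0.014 [(array([ 439.9, -284.2]), 43, 59, 55.8), (array([ 592.8, -258.5]), 43, 59, -86.1)]
scene 0.019 [(array([ 591.3, -260.6]), 44, 61, -85.5), (array([ 447.3, -281.5]), 45, 59, 56.8), (array([442.5,  43.6]), 44, 77, -87.1)]
side 0.019 [(array([ 438.5, -287.8]), 43, 58, 55.8), (array([ 590.3, -262.2]), 43, 59, -86.1)]
brush [[ 384.34772234 -229.92650489   10.        ]] [[ 383.59125039 -241.10416592   10.        ]] flask [[ 4.38534763e+02 -4.33346287e+02 -1.11022302e-13]]
```

Request:
play_rows --series '[{"fingers": -1, "dx": -3, "dy": 0, "dz": -5, "turn": 0.025}, {"fingers": -1, "dx": -4, "dy": 1, "dz": -10, "turn": 0}, {"fingers": -1, "dx": -3, "dy": 0, "dz": -10, "turn": 0}, {"fingers": -1, "dx": 0, "dy": 0, "dz": -10, "turn": 0}, {"fingers": -1, "dx": 0, "dy": 0, "dz": -8, "turn": 0}, {"fingers": -1, "dx": 0, "dy": 0, "dz": -4, "turn": 0}, {"fingers": -1, "dx": 0, "dy": 0, "dz": 0, "turn": 0}, {"fingers": -1, "dx": 0, "dy": 0, "dz": 0, "turn": 0}]'

```text
clock: 46.22
position: [0.4459, -0.284, 0.032]
ee_rot: [-0.001, -0.475, 0.88, -0.017]
contact_force: [0.6, -1.0, 0.6]
width: 0.0853
```

Request:
play_rows --series '[{"fingers": -1, "dx": -2, "dy": 0, "dz": -5, "turn": 0}, {"fingers": -1, "dx": -2, "dy": 1, "dz": -6, "turn": 0}, {"fingers": -1, "dx": -1, "dy": 1, "dz": -4, "turn": 0}, {"fingers": -1, "dx": 0, "dy": 0, "dz": -2, "turn": 0}, {"fingers": -1, "dx": 0, "dy": 0, "dz": 0, "turn": 0}, {"fingers": -1, "dx": 0, "dy": 0, "dz": 0, "turn": 0}]'

```text
clock: 46.72
position: [0.4413, -0.2823, 0.0144]
ee_rot: [-0.0, -0.475, 0.88, -0.018]
contact_force: [0.8, 0.1, -0.8]
width: 0.0852
```

Request:
play_rows --series '[{"fingers": 0.2, "dx": 0, "dy": 0, "dz": 0, "turn": 0}, {"fingers": 1, "dx": 0, "dy": 0, "dz": 0, "turn": 0}, {"fingers": 1, "dx": 0, "dy": 0, "dz": 0, "turn": 0}, {"fingers": 1, "dx": 0, "dy": 0, "dz": 0, "turn": 0}, {"fingers": 1, "dx": 0, "dy": 0, "dz": 10, "turn": 0}, {"fingers": 1, "dx": 3, "dy": -1, "dz": 20, "turn": 0.02}, {"fingers": 1, "dx": 8, "dy": -4, "dz": 20, "turn": 0.04}, {"fingers": 1, "dx": 14, "dy": -6, "dz": 20, "turn": 0.06}, {"fingers": 1, "dx": 16, "dy": -7, "dz": 8, "turn": 0.07}, {"fingers": 1, "dx": 16, "dy": -7, "dz": 0, "turn": 0.07}, {"fingers": 1, "dx": 16, "dy": -7, "dz": 0, "turn": 0.07}, {"fingers": 1, "dx": 16, "dy": -7, "dz": 0, "turn": 0.07}, {"fingers": 1, "dx": 16, "dy": -7, "dz": 0, "turn": 0.07}, {"fingers": 1, "dx": 16, "dy": -7, "dz": 0, "turn": 0.07}, {"fingers": 1, "dx": 14, "dy": -7, "dz": 0, "turn": 0.06}, {"fingers": 1, "dx": 8, "dy": -5, "dz": 0, "turn": 0.03}, {"fingers": 1, "dx": 4, "dy": -2, "dz": 0, "turn": 0.01}, {"fingers": 1, "dx": 0, "dy": 0, "dz": 0, "turn": 0}, {"fingers": 1, "dx": 0, "dy": 0, "dz": 0, "turn": 0}]'

```text
clock: 48.3
position: [0.5926, -0.3497, 0.0972]
ee_rot: [-0.004, 0.738, -0.674, 0.017]
contact_force: [0.3, -0.1, -0.5]
width: 0.0426
```

```bash
python3 - <<'E'
from h import *
st=stat();print(ax(st))
E
```

```text
t 48.3 tcp [ 592.6 -349.7   97.2] jaw -84.8 w 42.6 F [ 0.3 -0.1 -0.5]
[ 1.7 -1. ]
```

Request:
play_rows --series '[{"fingers": 1, "dx": 1, "dy": -1, "dz": -5, "turn": -0.03}, {"fingers": 1, "dx": 1, "dy": -1, "dz": -10, "turn": 0}, {"fingers": 1, "dx": 1, "dy": 0, "dz": -12, "turn": 0}, {"fingers": 1, "dx": 0, "dy": 0, "dz": -12, "turn": 0}, {"fingers": 1, "dx": 0, "dy": 0, "dz": -10, "turn": 0}, {"fingers": 1, "dx": 0, "dy": 0, "dz": -5, "turn": 0}, {"fingers": 1, "dx": 0, "dy": 0, "dz": 0, "turn": 0}, {"fingers": 1, "dx": 0, "dy": 0, "dz": 0, "turn": 0}]'

```text
clock: 48.97
position: [0.5906, -0.3484, 0.0372]
ee_rot: [-0.003, 0.728, -0.686, 0.013]
contact_force: [-0.8, -0.4, -1.6]
width: 0.0426
```

Request:
play_rows --series '[{"fingers": 1, "dx": 2, "dy": -2, "dz": -5, "turn": 0}, {"fingers": 1, "dx": 2, "dy": -2, "dz": -5, "turn": 0}, {"fingers": 1, "dx": 0, "dy": 0, "dz": -3, "turn": 0}, {"fingers": 1, "dx": 0, "dy": 0, "dz": -1, "turn": 0}, {"fingers": 1, "dx": 0, "dy": 0, "dz": 0, "turn": 0}, {"fingers": 1, "dx": 0, "dy": 0, "dz": 0, "turn": 0}]'

```text
clock: 49.47
position: [0.5961, -0.3537, 0.0232]
ee_rot: [-0.003, 0.728, -0.686, 0.015]
contact_force: [0.5, -0.5, -0.2]
width: 0.0425
```

Request:
play_rows --series '[{"fingers": 1, "dx": 0, "dy": 0, "dz": -3, "turn": 0}, {"fingers": 1, "dx": 0, "dy": 0, "dz": 0, "turn": 0}, {"fingers": 0, "dx": 0, "dy": 0, "dz": 0, "turn": 0}, {"fingers": -0.2, "dx": 0, "dy": 0, "dz": 0, "turn": 0}, {"fingers": -0.2, "dx": 0, "dy": 0, "dz": 0, "turn": 0}, {"fingers": -0.2, "dx": 0, "dy": 0, "dz": 6, "turn": 0}, {"fingers": -0.2, "dx": 0, "dy": 0, "dz": 18, "turn": 0}, {"fingers": -0.5, "dx": 0, "dy": 0, "dz": 22, "turn": 0}, {"fingers": -1, "dx": -7, "dy": 0, "dz": 22, "turn": 0}, {"fingers": -1, "dx": -14, "dy": 0, "dz": 22, "turn": 0}, {"fingers": -1, "dx": -18, "dy": 0, "dz": 22, "turn": 0}, {"fingers": -1, "dx": -18, "dy": 0, "dz": 20, "turn": 0}, {"fingers": -1, "dx": -18, "dy": 0, "dz": 10, "turn": 0}, {"fingers": -1, "dx": -8, "dy": 0, "dz": 0, "turn": 0}, {"fingers": -1, "dx": 0, "dy": 0, "dz": 0, "turn": 0}, {"fingers": -1, "dx": 0, "dy": 0, "dz": 0, "turn": 0}]'

```text
clock: 50.8
position: [0.511, -0.3532, 0.1732]
ee_rot: [-0.003, 0.728, -0.685, 0.018]
contact_force: [0.5, 0.6, -0.6]
width: 0.0854
```

```bash
python3 - <<'E'
from h import *
stat();sc=get_image("scene");si=get_image("side")
for n,i in(("scene",sc),("side",si)):
    print(n,"tray",[r for r in rects(i,z=.019) if -420<r[0][1]<-200 and 380<r[0][0]<660])
    print([(l,round(m["p"],2),np.round(m["xy"]),(onz(i,m["xy"],.107)[0]*1000).round()) for l in("cast_c","spacer1_c") for m in masks_of(i,l)])
a=cv2.resize(sc["pixels"][200:370,70:360],None,fx=1.6,fy=1.6,interpolation=cv2.INTER_CUBIC)
b=cv2.resize(si["pixels"][170:290,305:445],None,fx=2.3,fy=2.3,interpolation=cv2.INTER_CUBIC)
c=cv2.resize(si["pixels"][290:450,260:520],None,fx=1.6,fy=1.6)
o=np.zeros((540,800,3),np.uint8);o[:272,:464]=a;o[:276,470:792]=b;o[280:536,:416]=c
cv2.imwrite("pics/final.png",o[:,:,::-1])
E
```

```text
t 50.8 tcp [ 511.  -353.2  173.2] jaw -86.5 w 85.4 F [ 0.5  0.6 -0.6]
scene tray [(array([ 596.4, -354.3]), 45, 62, -86.8), (array([ 591.4, -261.1]), 44, 61, -86.1)]
[('cast_c', 0.62, array([296., 252.]), array([564.,  24., 107.])), ('spacer1_c', 0.85, array([118., 318.]), array([ 689., -320.,  107.]))]
side tray [(array([ 595.2, -355.6]), 43, 60, -86.3), (array([ 582.9, -262.7]), 43, 45, -86.5)]
[('cast_c', 0.89, array([344., 227.]), array([564.,  28., 107.])), ('cast_c', 0.35, array([363., 201.]), array([644., 110., 107.])), ('spacer1_c', 0.63, array([440., 387.]), array([ 551., -407.,  107.])), ('spacer1_c', 0.61, array([433., 378.]), array([ 549., -389.,  107.]))]
```

```bash
python3 -c "
from rig import *
print(sign_off())"
```

```text
the job is handed in; nothing more can be done
None
```

The job is handed in at about 51 s on the robot clock. Four spacers are stacked on the seat, the cast stands on top facing the gauge post, and the two spare spacers lie flat in the tray.

- **Stack height:** the stack top is at 86 mm. I measured the gap's middle at about 84–86 mm, so the top sits about level with it and well clear of both prongs.
- **Stack position:** with the stack complete and before the cast went on, it was within about 1 mm of the seat centre and square to it within about 1°.
- **Cast:** after release, a picture showed it upright with its front teeth towards the post. The final network readings put it at (564, 24) and (564, 28) mm from the two cameras, against a stack centre of about (564, 25).
- **Spares:** they are at about (591, -261) and (596, -355) mm in the tray. The scene camera read both at full plate size and at the height of a plate lying on the tray floor. The side camera saw one of them partly hidden.
- **Bystanders:** I moved nothing else on purpose, and contact forces stayed low in all the readings.

- **Not seen at the end:** the final composite picture was refused because I had used all 16 views. The last check of the tray and cast therefore rests on those numbers, not on a picture.
- **Camera disagreement:** the wrist camera read about 2–3 mm off the fixed cameras, so I relied on the fixed ones.
- **Arm tilt:** the arm slowly picked up a tilt of up to about 4° during moves. I corrected for it before each placement.

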